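# Hang the catch basket and empty the wash drum

## Robot

A 6-joint arm with a two-finger parallel gripper is mounted at the origin on the work surface; the furniture and walls round the work are solid. World frame = base frame: x ahead of the robot, y to its left, z up, the work surface at z = 0. Lengths are in m, angles in rad, forces in N, time in s.
With the tool pointing down it reaches from about 0.35 to 0.975 m from the base axis. Payload 4.9 kg.
Tool frame: the origin (TCP) lies at the very end of the fingers, on their centre line; the grasp point (between the pads) lies 19 mm behind it; y points along the fingers, z is the direction in which the jaws open and shut, and the axes are right-handed (so a half turn about y gives the same grasp; the last joint's range is limited). The gripper opens to 85 mm and grips with 20 to 120 N. Pads are 22 mm wide; open, the fingers measure 114 mm over their backs; the gripper's body (76 mm by 85 mm) begins 54 mm behind the grasp point. The pads swing forward as they close: fully open they stand 13 mm farther back than shut.
Start: joints at [1.152, 0.053, 1.613, -0, 1.476, -0.119], TCP at [0.185, 0.597, 0.231] pointing down, gripper open.
Joint ranges: [-3.01, 3.01], [-1.01, 2.22], [0.06, 2.58], [-1.02, 4.17], [0.09, 2.62], [-3.14, 3.14]. Speed limits (rad/s): [2.57, 2.57, 3.14, 3.14, 3.14, 3.14].

## Interface

Orientations are given as a rotation vector (axis times angle).
In Python, from station import monitor, viewer, ticket gives the robot as it stands.
- The arm moves only by the tool servo_tool, never from a script. Its argument "commands" is one flat list of numbers, 7 for each row, row after row: the turn, a rotation vector about the tool's x, y, z in rad, then the shift along the tool's x, y, z in cm, then the opening, from 0 (shut) to 1 (fully open). In form: [rx, ry, rz, dx, dy, dz, claw, rx, ry, rz, dx, dy, dz, claw, ...]. A call has 1 to 20 rows; each row shifts and turns the pose as measured when the row begins, along the tool's axes as they then stand; what a row does not reach is not made up. A row lasts 1/10 s, in which the tool goes at most 50 mm and 8.59 degrees, less where a joint would pass 70% of its speed; a pose out of reach is approached as far as the arm can. A call is refused whole if a number of a shift passes 5 or a number of a turn 0.15, either way. A call with a gripper value outside its range is refused whole. The fingers move at their own pace and stop on an object; "grip_force" is the grip in N (left out, the last holds). Time passes only in rows, so rows that do not move let the fingers close. It gives the time, the measured TCP pose, the force and the opening at its end, in the units of the state.
- monitor.get_obs(): the state, without advancing time (a new reading comes with each control period).
- viewer.get_image(name): name is "scene" or "top" or "wrist"; returns a dict with "frame" (420x560x3 uint8, red, green, blue), "depth" (420x560 float32, m along the optical axis (not along the pixel's ray), 0 where there is no reading), "camera_matrix" (3x3 intrinsics, pixels), "dist_coeffs" ([k1, k2, p1, p2, k3] as OpenCV has them; the pictures are not rectified), "cam_to_world" (4x4, takes a point from camera to world coordinates). Camera axes: x right, y down, z forward; pixel columns grow to the right and rows downward; lengths in m; the calibration is good to about 2 mm. A picture is of the moment at which its call begins.
- ticket.finish_job(): hands the job in, once; it reports no verdict.
The state is a dict: "t": time; "q": joint angles; "dq": joint speeds; "effort": joint torques, N m; "tool_pos": TCP position; "tool_rot": TCP orientation; "contact_force": force on the tool from outside, world axes, zero at the start; "wrist_torque": the same for the moment, N m; "opening": finger opening in m.
Only numpy, scipy, OpenCV 4.12 (cv2) and the standard library are available. Lean on these libraries where they do the work, as an engineer would, in place of code of your own. Each camera call takes 0.05 s, during which the arm holds its last target.

## Task

Empty the small parts-washing drum. First hang the long-handled catch basket in the drip box under the drum, its bent lip hooked over the box's front rim and its handle sticking out to the front, and let go of it. Then turn the drum by the bars round its outside until its open side port faces straight down and the hub shell has dropped out into the basket, leaving everything in place there, and leave the tyre lever, the oil bottle and the brake caliper where they stand.

Things in the scene. Friction and masses are not known exactly. Their poses are not given: they have to be found in the camera images.
- machine: Fixed stand. Origin on the table under the middle of the drum's axle; x runs from its front (robot's side) to back, y along the axle, z up. Open-topped grey drip box, outside x -64..64, y -52..52 mm, walls 4 mm thick, floor top at z 4, rim at z 35 mm. At each side (y 53..60 mm) a bearing plate 34 mm wide, to z 186 mm, carries the axle. In front and behind, a thin splash guard as wide as the box slopes from x 77, z 150 in to x 50, z 104 mm.
- axle (a point): Middle of the drum's axle, 172 mm above the table; axes as the stand's. Bare-metal drum: shell 54 mm inside and 60 mm outside radius, end discs out to y -38 and 38 mm. Its only opening is the side port.
- rim (a point): Middle of the top edge of the drip box's front wall (stand x -62, z 35 mm), over which the basket's lip is hooked; axes as the stand's.
- drum (a joint): Drum angle about the stand's +y, rad: 0 port straight up, positive port turned to the stand's +x (back), pi or -pi port straight down; turns both ways to 3.5. Five push bars 64 mm long (y), 6 mm thick, stand out radially to 74 mm from the axle at 60, 120, 180, 240 and 300 degrees round from the port's middle, in the positive sense. Stiff (0.25 N m, about 4 N at a bar); stays where left.
- port (a point): Middle of the drum's open side port, 58 mm from the axle: a gap in the shell 90 degrees wide and as long as the drum. Its z axis points outward through the port.
- basket: Loose steel catch basket, 0.12 kg, standing on the table: open-topped tray 104 (x) x 80 (y) x 26 mm high, walls 4 mm, black slots in its sides. Origin at the centre of the tray's underside, z up. Its handle points to its own -x. Hung, its axes lie along the stand's, the tray is under the drum, its origin on the stand's centre (-6 to 4 mm in x) and its underside about 5 mm over the table.
- handle (a point): Place to grip the basket's handle, 135 mm from the tray's centre, 37 mm above its underside; axes as the basket's. The handle is a straight bar 14 mm wide from basket x -48 to -150 mm, z 30 to 44 mm; on its outer 44 mm a dark sleeve 16 mm wide, z 26 to 48 mm. Grip firmly: the tray is heavier than the handle and sags. Hung, the bar's underside rests on the rim.
- lip (a point): Centre of the basket's bent lip, a plate 30 mm wide (y) and 4 mm thick that hangs from the handle bar at basket x -69 to -73 mm, from z 32 down to z 12 mm. The box's front wall goes between it and the tray's front wall (basket x -52 mm).
- hub_mid (a point): Centre of the bare aluminium hub shell (52 mm flanges, 62 mm long, 0.12 kg) that lies loose inside the drum at the start.
- lever: Black tyre lever lying flat near the table's left edge, 17 x 117 (y) x 11 mm; origin under its centre. A bystander.
- oiler: Oil bottle with a red spout, 45 mm across, 165 mm high, behind the stand; origin under its centre. A bystander.
- caliper: Brake caliper lying flat, 74 x 52 x 14 mm; origin under its centre. A bystander.

How it is judged:
On the way, in this order (a step that is already met when the one before it is completed fails the run):
1. The basket hangs in the drip box, lip over the front rim, let go, with the hub shell still in the drum (x of basket in the frame of machine between -0.012 and 0.01 m and y of basket in the frame of machine between -0.014 and 0.014 m and z of basket in the frame of machine between -0.005 and 0.012 m and angle between basket's own z axis and vertical below 0.08 rad and angle between the x axis of basket and the x axis of machine, either way round below 0.2 rad and x of handle in the frame of machine below -0.1 m and contact force between the fingers and basket below 0.3 N and height (world z) of hub_mid above 0.09 m), for 0.2 s.
2. The drum's port faces down and the hub shell lies in the basket ((value of joint drum above 2.79 rad or value of joint drum below -2.79 rad) and x of hub_mid in the frame of basket between -0.05 and 0.05 m and y of hub_mid in the frame of basket between -0.04 and 0.04 m and z of hub_mid in the frame of basket between 0.005 and 0.06 m), for 0.2 s.
At the end, for the whole second after the job is handed in: The drum rests with its port within 20 degrees of straight down; the hub shell lies inside the basket's tray; the basket hangs level in the drip box under the drum, its lip hooked over the front rim (within 10 mm lengthwise and 14 mm sideways of centred), at rest (all of step 2 and x of basket in the frame of machine between -0.012 and 0.01 m and y of basket in the frame of machine between -0.014 and 0.014 m and z of basket in the frame of machine between -0.005 and 0.012 m and angle between basket's own z axis and vertical below 0.08 rad and angle between the x axis of basket and the x axis of machine, either way round below 0.2 rad and x of handle in the frame of machine below -0.1 m and velocity of joint drum between -0.1 and 0.1 rad/s and linear speed of basket below 0.02 m/s); the robot touches nothing.
It fails at once if the tyre lever is knocked over or pushed more than 30 mm (distance of lever from where it was at the start of the episode above 0.03 m or angle between lever's own z axis and vertical above 0.5 rad).
It fails at once if the oil bottle is knocked over or pushed more than 30 mm (distance of oiler from where it was at the start of the episode above 0.03 m or angle between oiler's own z axis and vertical above 0.5 rad).
It fails at once if the brake caliper is knocked over or pushed more than 30 mm (distance of caliper from where it was at the start of the episode above 0.03 m or angle between caliper's own z axis and vertical above 0.5 rad).
It also fails if it takes over 66 s, if anything falls off the work surface, if the arm or the gripper's body presses on something with over 40 N, if the wrist force passes 120 N, or if a joint passes its speed limit or range.

## Working session

There is one attempt and no reset: what is moved stays moved. The work goes in short steps, Python scripts to look and compute and a tool call to move; the robot and the scene stay as the last step left them, time stands still between calls to the robot, and variables do not carry over. Pictures are saved under pics/ and viewed, and the job is handed in when it is done.

Besides the shell and the picture viewer there is one more tool, called by a JSON object that holds its "api" and its "payload", one argument or row to a line. servo_tool: Moves the arm, as the interface text tells. Its arguments: {"type":"object","properties":{"commands":{"type":"array","items":{"type":"number"}},"grip_force":{"type":"number"}},"required":["commands"]}

```bash
mkdir -p pics; ls; python3 - <<'E'
from station import monitor, viewer, ticket
import cv2,numpy as np,pickle
o=monitor.get_obs();print(o)
for n in ["scene","top","wrist"]:
    d=viewer.get_image(n);cv2.imwrite(f"pics/{n}0.png",d["frame"][:,:,::-1]);pickle.dump(d,open(f"pics/{n}0.pkl","wb"))
    print(n,d["camera_matrix"].round(1).tolist(),d["dist_coeffs"],np.round(d["cam_to_world"],3).tolist())
E
```

```text
pics
{'t': 0.0, 'q': array([ 1.15198771e+00,  5.33831030e-02,  1.61430192e+00,  3.45336215e-05,
        1.47598184e+00, -1.19001799e-01]), 'dq': array([ 0.00099833, -0.00076589, -0.00050738,  0.00143192, -0.00235293,
       -0.00129641]), 'effort': array([ 5.19209025e-04, -3.93695140e+01, -3.70168376e+01, -1.05462527e-04,
        7.18493204e-03, -1.43769881e-06]), 'tool_pos': array([0.18432208, 0.59655273, 0.23004201]), 'tool_rot': array([-1.55995101,  0.23583551, -0.23491477]), 'contact_force': array([0.26854031, 0.42775161, 0.18561499]), 'wrist_torque': array([0.0391    , 0.01242886, 0.04361776]), 'opening': 0.08576881466978845}
scene [[405.5, 0.0, 279.4], [0.0, 405.5, 213.2], [0.0, 0.0, 1.0]] [0.01824717 0.         0.         0.         0.        ] [[0.722, -0.538, 0.436, 0.196], [-0.692, -0.565, 0.449, -0.141], [0.005, -0.626, -0.78, 0.822], [0.0, 0.0, 0.0, 1.0]]
top [[484.0, 0.0, 276.3], [0.0, 484.0, 206.9], [0.0, 0.0, 1.0]] [-0.16294263  0.          0.          0.          0.        ] [[-0.003, -0.999, 0.051, 0.479], [-1.0, 0.002, -0.01, 0.267], [0.01, -0.051, -0.999, 1.169], [0.0, 0.0, 0.0, 1.0]]
wrist [[317.3, 0.0, 281.9], [0.0, 317.3, 208.1], [0.0, 0.0, 1.0]] [-0.06821827  0.          0.          0.          0.        ] [[0.295, 0.919, 0.263, 0.118], [0.956, -0.283, -0.083, 0.618], [-0.002, 0.275, -0.961, 0.374], [0.0, 0.0, 0.0, 1.0]]
```

View pics/scene0.png

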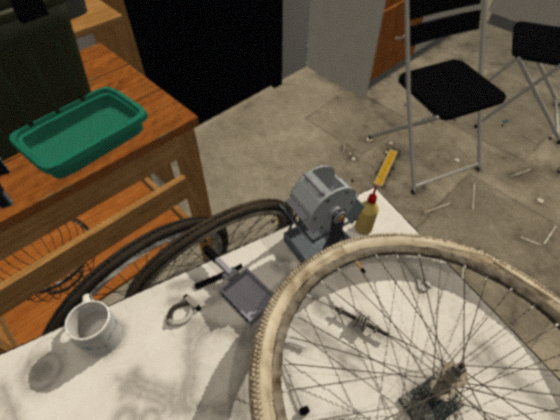

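View pics/top0.png

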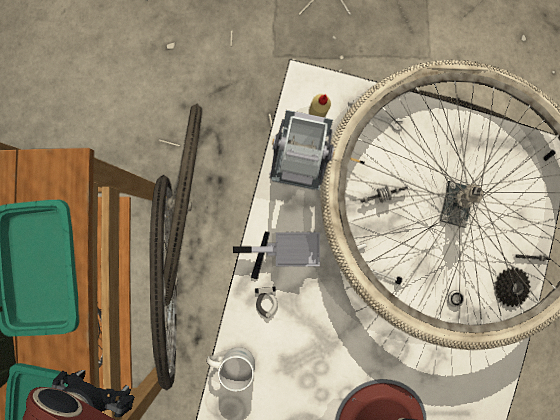

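View pics/wrist0.png

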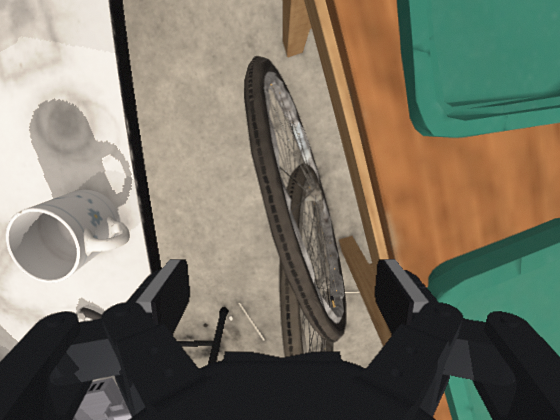

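```bash
cat > h.py <<'E'
import cv2,numpy as np,pickle
def load(n): return pickle.load(open(f"pics/{n}.pkl","rb"))
def grab(n,tag):
    from station import viewer
    d=viewer.get_image(n);cv2.imwrite(f"pics/{tag}.png",d["frame"][:,:,::-1]);pickle.dump(d,open(f"pics/{tag}.pkl","wb"));return d
def crop(d,x0,y0,x1,y1,s,out):
    im=cv2.resize(d["frame"][y0:y1,x0:x1,::-1],None,fx=s,fy=s,interpolation=cv2.INTER_CUBIC);cv2.imwrite(out,im)
def ray(d,uv):
    u=cv2.undistortPoints(np.array([[uv]],float),d["camera_matrix"],np.array(d["dist_coeffs"]))[0,0]
    return np.array([u[0],u[1],1.])
def pt(d,uv,z=None):
    T=d["cam_to_world"];r=T[:3,:3]@ray(d,uv);o=T[:3,3]
    if z is None:
        return o+r*d["depth"][int(round(uv[1])),int(round(uv[0]))]
    return o+r*(z-o[2])/r[2]
def proj(d,P):
    T=np.linalg.inv(d["cam_to_world"]);P=np.atleast_2d(P)
    q,_=cv2.projectPoints(P,cv2.Rodrigues(T[:3,:3])[0],T[:3,3],d["camera_matrix"],np.array(d["dist_coeffs"]));return q[:,0]
E
python3 - <<'E'
from h import *
d=load("top0");crop(d,220,80,360,300,3.6 if 0 else 2.7,"pics/tc0.png")
s=load("scene0");crop(s,190,150,400,340,3.1,"pics/sc0.png")
for uv in [(307,125),(310,165),(290,250),(245,249),(340,200),(400,75),(335,150),(235,370),(320,100),(380,195),(265,300),(300,100),(258,265)]: print(uv,pt(d,uv).round(3))
E
```

```text
(307, 125) [0.705 0.192 0.156]
(310, 165) [0.611 0.191 0.215]
(290, 250) [0.435 0.223 0.005]
(245, 249) [0.439 0.329 0.046]
(340, 200) [0.549 0.114 0.088]
(400, 75) [ 0.854 -0.042  0.051]
(335, 150) [0.665 0.122 0.077]
(235, 370) [0.145 0.357 0.006]
(320, 100) [0.767 0.161 0.13 ]
(380, 195) [0.565 0.009 0.028]
(265, 300) [ 0.314  0.284 -0.002]
(300, 100) [0.802 0.197 0.002]
(258, 265) [0.399 0.3   0.009]
```

View pics/tc0.png

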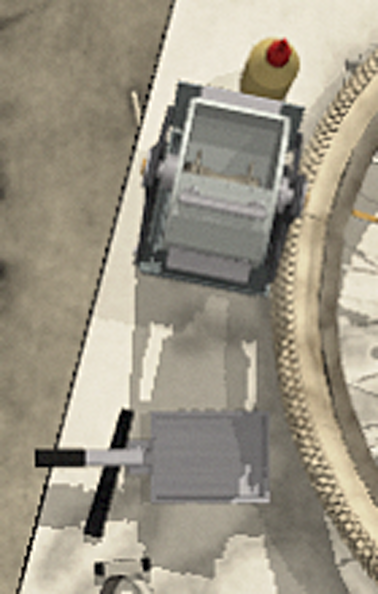

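View pics/sc0.png

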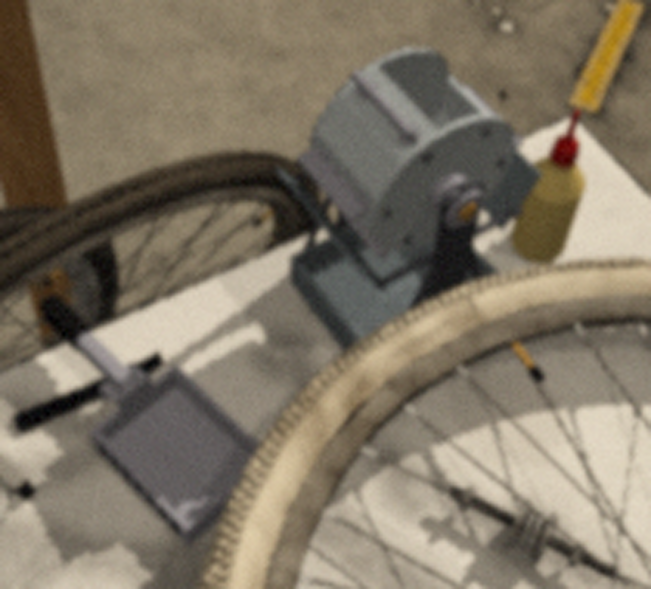

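```bash
python3 - <<'E'
from h import *
d=load("top0");crop(d,262,85,342,195,5.4,"pics/tc1.png");crop(d,225,225,330,310,7,"pics/tc2.png")
T=d["cam_to_world"];K=d["camera_matrix"]
v,u=np.mgrid[0:420,0:560];uv=np.stack([u,v],-1).reshape(-1,1,2).astype(float)
n=cv2.undistortPoints(uv,K,np.array(d["dist_coeffs"])).reshape(420,560,2)
z=d["depth"];P=np.concatenate([n*z[...,None],z[...,None]],-1)@T[:3,:3].T+T[:3,3]
np.save("pics/P0.npy",P)
np.set_printoptions(linewidth=250)
print((P[95:200:3,266:345:3,2]*1000).astype(int))
E
```

```text
[[-752 -745 -756 -747 -753    0    0    1    0    2    0    0    0    0    0    0   -1   88   91  128    2   -1    3    0   -1    0    2]
 [-741 -749 -751 -749 -737    2    2    0    1    4    0    4    3    0   -2    3   88  101  133  138  128    0   -1    3    2    5    0]
 [-749 -747 -750 -759    2   -3    2    2   -1    1    4    2   -2   -2    4   87   94  105  130  128  129   89    0   -3   -1   -3    3]
 [-751 -758 -749 -755   -1    0    0    0    0    6    0    0    0    1   -1   85   92  104  107  113  100   88    2    4    0   -2   -1]
 [-750 -748 -751 -751    0    2    1    1    0   -4    0    2    1    2    3   74   90   92   99   96   95   87    5   -1    0    1    0]
 [-753 -743 -756 -741    0    4   -2  149   -2    0    3    0    2   -2    0   55   84   87   89   87   86   -3    0    0    2    2    2]
 [-754 -752 -750   -2    2    0    1  148  144  148  168  167  170   -1    1   30   58   73   79   78   40    2   -1    2    1    1    0]
 [-746 -745 -755   -8    0    4    0  139  131  182  166  170  169  171  166  170  170  169   47   28   -2   -2    2    3   -3    1   
[... 3030 characters left out ...]
 80   82]
 [   1    1    0    0    2    3    2    0    0    2    5  149  149  149  149  142  144  136    4   81   87   90   93   85   87   87   81]
 [   0    1    1    0    2    1    1    0    2    1   -2    0    1   -3    0   10  148  148    1   85   91   93   91   89   86   83   81]
 [   0   -1    2    0    0    0   -1    2    3    5    0    2    3 1168    3   -2    0    0    0   89   88   91   92   83   89   83   83]
 [   2   -5   -1   -2   -1    1   -1    0   -1    0    2    1    0    0    0    2    3    0    2   85   94   94   93   86   89   86   81]
 [   2    1    0    0    3    0   -2    0    5   -1    0   -1    1    2   -2    1    0   -2    4   89   94   92   93   90   89   87   85]]
```

View pics/tc1.png

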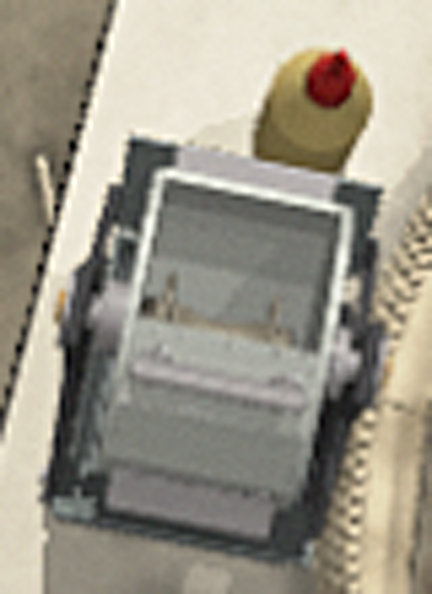

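View pics/tc2.png

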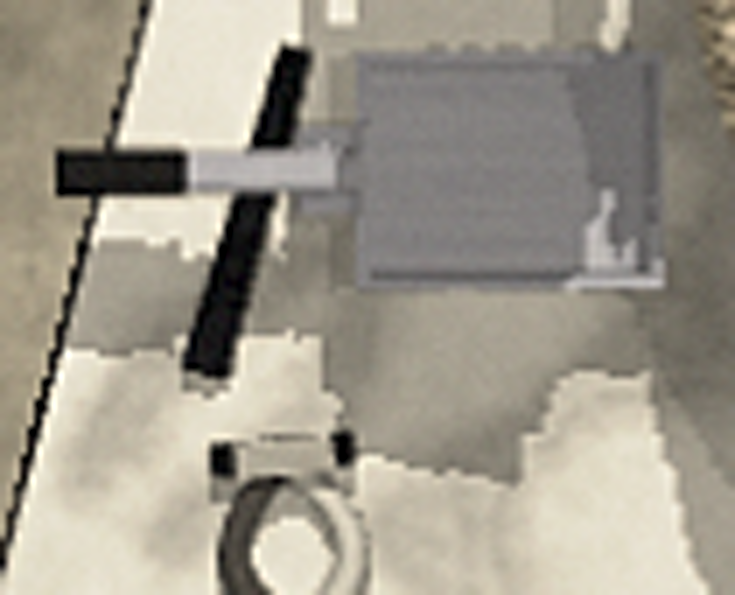

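```bash
python3 - <<'E'
from h import *
d=load("top0");P=np.load("pics/P0.npy")
C=[pt(d,uv,.150) for uv in [(270.3,180.4),(317.5,189),(286.4,110.6),(332.7,119.3)]]
C=np.array(C);print(C.round(4),C.mean(0));
dx=(C[2]+C[3]-C[0]-C[1])/2;dy=(C[0]+C[2]-C[1]-C[3])/2
print(np.linalg.norm(dx),np.linalg.norm(dy),np.arctan2(dx[1],dx[0]),np.arctan2(-dy[0],dy[1]))
for (r0,r1,c0,c1) in [(132,156,271,287),(144,166,319,336)]:
    Q=P[r0:r1,c0:c1].reshape(-1,3);m=abs(Q[:,2]-.186)<.004;print(m.sum(),Q[m].mean(0),(Q[m].min(0)+Q[m].max(0))/2)
# basket
c0=lambda x,y:(225+x/7,225+y/7)
B=[pt(d,c0(*p),.026) for p in [(357,55),(660,55),(357,287),(664,287)]];B=np.array(B);print(B.round(4),B.mean(0))
H=[pt(d,c0(*p),.048) for p in [(57,150),(57,196),(187,148),(187,194)]];H=np.array(H);print(H.round(4),H.mean(0))
L=[pt(d,c0(*p),.011) for p in [(297,48),(207,378)]];print(np.round(L,4))
print(pt(d,(262+40,85+100),0.15))
# wheel left boundary
for r in range(150,300,12):
    Q=P[r,300:380];i=np.argmax((Q[:,2]>.05)&(Q[:,1]<.15));print(r,Q[i].round(3),Q[:,2].max())
E
```

```text
[[0.5871 0.27   0.15  ]
 [0.5687 0.1702 0.15  ]
 [0.7377 0.2353 0.15  ]
 [0.719  0.1359 0.15  ]] [0.65311573 0.20286414 0.15      ]
0.15432817487926181 0.10131115467262884 -0.22538200590909824 -0.18393137296979548
109 [0.66320569 0.25257898 0.1854114 ] [0.66354521 0.25189057 0.18578794]
91 [0.64137153 0.15013192 0.18589119] [0.64156659 0.15430364 0.18582198]
[[0.476  0.2571 0.026 ]
 [0.4757 0.1548 0.026 ]
 [0.3979 0.2573 0.026 ]
 [0.3974 0.1538 0.026 ]] [0.43675225 0.20577222 0.026     ]
[[0.4449 0.3565 0.048 ]
 [0.4297 0.3565 0.048 ]
 [0.4455 0.3135 0.048 ]
 [0.4303 0.3136 0.048 ]] [0.43757247 0.33504756 0.048     ]
[[0.4784 0.2775 0.011 ]
 [0.366  0.3084 0.011 ]]
[0.57723508 0.20299946 0.15      ]
150 [0.648 0.15  0.173] 0.23397667161496827
162 [0.641 0.15  0.052] 0.22479304992180882
174 [0.608 0.147 0.087] 0.19940992451149364
186 [0.581 0.149 0.087] 0.15292022804081307
198 [0.554 0.148 0.093] 1.1687899370432007
210 [0.526 0.149 0.099] 1.1687899370432007
222 [0.5   0.149 0.094] 0.10884819440766735
234 [0.473 0.147 0.095] 0.10958517951494362
246 [0.446 0.137 0.091] 0.1146890029631471
258 [0.419 0.126 0.088] 0.12089844383521409
270 [0.394 0.115 0.106] 0.12280856607868129
282 [0.368 0.1   0.109] 1.1687899370432007
294 [0.341 0.078 0.111] 1.1687899370432007
```

```bash
python3 - <<'E'
from h import *
from scipy.spatial.transform import Rotation as R
r=R.from_rotvec([-1.55995101,  0.23583551, -0.23491477]).as_matrix();print(r.round(3))
P=np.load("pics/P0.npy")
c=np.array([.653,.203]);yaw=-.21;M=np.array([[np.cos(yaw),np.sin(yaw)],[-np.sin(yaw),np.cos(yaw)]])
Q=P.copy();Q[...,:2]=(P[...,:2]-c)@M.T
np.set_printoptions(linewidth=200)
for col in (298,303,308):
  for rr in range(112,192,3): print(col,rr,(Q[rr,col]*1000).astype(int),end=' ; ')
  print()
E
```

```text
[[ 0.955 -0.001  0.295]
 [-0.295 -0.002  0.955]
 [-0.    -1.    -0.002]]
298 112 [ 72  24 170] ; 298 115 [ 67  23 169] ; 298 118 [ 57  21 183] ; 298 121 [ 54  20 170] ; 298 124 [ 52  19 150] ; 298 127 [ 47  17 142] ; 298 130 [ 42  16 138] ; 298 133 [ 36  14 133] ; 298 136 [ 31  13 128] ; 298 139 [ 26  12 123] ; 298 142 [ 20  10 118] ; 298 145 [  6   9 159] ; 298 148 [-12   9 228] ; 298 151 [-18   8 229] ; 298 154 [-24   7 231] ; 298 157 [-29   6 221] ; 298 160 [-34   4 218] ; 298 163 [-39   3 210] ; 298 166 [-45   2 211] ; 298 169 [-49   0 201] ; 298 172 [-54   0 194] ; 298 175 [-58  -2 180] ; 298 178 [-65  -3 181] ; 298 181 [-71  -4 181] ; 298 184 [-73  -7 150] ; 298 187 [-64 -13   1] ; 298 190 [-72 -14   3] ; 
303 112 [119  11   0] ; 303 115 [ 68  12 170] ; 303 118 [ 58  11 185] ; 303 121 [ 55  10 175] ; 303 124 [ 53   8 155] ; 303 127 [ 49   7 145] ; 303 130 [ 44   5 139] ; 303 133 [ 39   4 130] ; 303 136 [ 33   2 130] ; 303 139 [ 27   1 127] ; 303 142 [ 22   0 121] ; 303 145 [  8   0 157] ; 303 148 [-11   0 230] ; 303 151 [-15   0 225] ; 303 154 [-22  -2 227] ; 303 157 [-29  -2 2
[... 218 characters left out ...]
] ; 303 187 [-62 -25   3] ; 303 190 [-69 -26   2] ; 
308 112 [122   0   0] ; 308 115 [ 70   2 171] ; 308 118 [ 65   1 168] ; 308 121 [ 56   0 180] ; 308 124 [ 54  -1 162] ; 308 127 [ 51  -3 148] ; 308 130 [ 45  -4 144] ; 308 133 [ 41  -6 132] ; 308 136 [ 35  -7 130] ; 308 139 [ 29  -9 127] ; 308 142 [ 23 -10 125] ; 308 145 [ 11 -10 156] ; 308 148 [ -8  -9 227] ; 308 151 [-15 -10 232] ; 308 154 [-19 -11 227] ; 308 157 [-27 -12 239] ; 308 160 [-29 -14 215] ; 308 163 [-36 -15 218] ; 308 166 [-41 -17 213] ; 308 169 [-45 -18 205] ; 308 172 [-50 -20 196] ; 308 175 [-55 -22 184] ; 308 178 [-60 -23 180] ; 308 181 [-66 -24 180] ; 308 184 [-68 -28 141] ; 308 187 [-75 -29 149] ; 308 190 [-66 -38   1] ;
```

{"api": "servo_tool", "payload": {
  "commands": [0,0.15,0,0,0,0,0.6,0,0.15,0,0,0,0,0.6,0,0.15,0,0,0,0,0.6,0,0.15,0,0,0,0,0.6,0,0.15,0,0,0,0,0.6,0,0.15,0,0,0,0,0.6,0,0.15,0,0,0,0,0.6,0,0.15,0,0,0,0,0.6,0,0.07,0,0,0,0,0.6],
  "grip_force": 100
}}

```text
t: 1.05
tool_pos: [0.1834, 0.5944, 0.2252]
tool_rot: [-1.214, 1.215, -1.221]
contact_force: [0.8, -0.3, 0.5]
opening: 0.0511
```

{"api": "servo_tool", "payload": {
  "commands": [0,0,0,2.8,1.1,2.8,0.6,0,0,0,2.8,1.1,2.8,0.6,0,0,0,2.8,1.1,2.8,0.6,0,0,0,2.8,1.1,2.8,0.6,0,0,0,2.8,1.1,2.8,0.6,0,0,0,2.8,1.1,2.8,0.6,0,0,0,2.8,1.1,2.8,0.6,0,0,0,2.8,1.1,2.8,0.6,0,0,0,2.8,1.1,2.8,0.6,0,0,0,0,0,0,0.6]
}}

```text
t: 2.05
tool_pos: [0.4389, 0.33, 0.1209]
tool_rot: [-1.217, 1.214, -1.217]
contact_force: [-0.9, -0.1, -0.6]
opening: 0.051
```

```bash
python3 - <<'E'
from h import *
from station import monitor
o=monitor.get_obs();print(o['t'],o['tool_pos'],o['tool_rot'],o['q'])
grab("wrist","w1")
E
```

```text
2.05 [0.4388992  0.33002014 0.12092845] [-1.21735116  1.21404287 -1.21716096] [ 0.5115476  -0.02619209  1.88292667 -0.00475846  1.29454949  0.51889146]
```

View pics/w1.png

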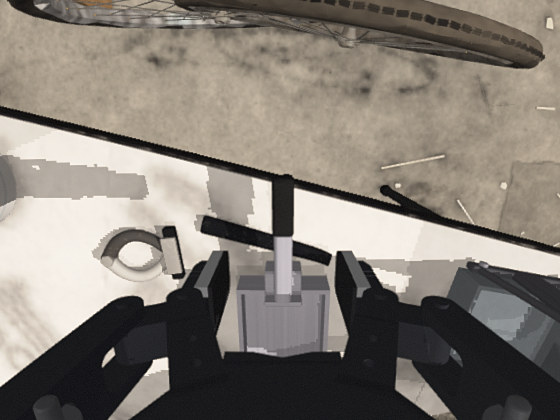

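```bash
python3 - <<'E'
from h import *
d=load("w1")
for uv in [(284,179),(284,235),(273,205),(294,205),(238,276),(329,276),(284,300)]: print(uv,pt(d,uv,.048 if uv[1]<270 else .026).round(4))
for uv in [(220,225),(320,260)]: print(pt(d,uv,.011))
E
```

```text
(284, 179) [0.44   0.3585 0.048 ]
(284, 235) [0.4398 0.3171 0.048 ]
(273, 205) [0.4321 0.3398 0.048 ]
(294, 205) [0.447  0.3398 0.048 ]
(238, 276) [0.4011 0.2717 0.026 ]
(329, 276) [0.4774 0.2715 0.026 ]
(284, 300) [0.4396 0.2485 0.026 ]
[0.38555315 0.31179213 0.011     ]
[0.47119393 0.27906605 0.011     ]
```

{"api": "servo_tool", "payload": {
  "commands": [0,0,0,-1.0,2.5,0,0.6,0,0,0,0,2.5,0,0.6,0,0,0,0,2.5,0,0.6,0,0,0,0,2.2,0,0.6,0,0,0,0,0,0,0.6]
}}

```text
t: 2.6
tool_pos: [0.4363, 0.3461, 0.0246]
tool_rot: [-1.213, 1.211, -1.211]
contact_force: [-0.5, -0.7, -0.8]
opening: 0.0511
```

{"api": "servo_tool", "payload": {
  "commands": [0,0,0,0.5,0.4,0.2,0.6,0,0,0,0,0,0,0.6,0,0,0,0,0,0,0,0,0,0,0,0,0,0,0,0,0,0,0,0,0,0,0,0,0,0,0,0,0,0,0,0,0,0,0],
  "grip_force": 100
}}

```text
t: 3.3
tool_pos: [0.4401, 0.3441, 0.0261]
tool_rot: [-1.205, 1.207, -1.209]
contact_force: [-0.6, -0.3, -1.5]
opening: 0.0143
```

{"api": "servo_tool", "payload": {
  "commands": [0,0,0,0,-2,0,0,0,0,0,0,-2,0,0,0,0,0,0,-2,0,0,0,0,0,0,-2,0,0,0,0,0,0,0,0,0,0,0,0,0,0,0,0]
}}

```text
t: 3.9
tool_pos: [0.4382, 0.343, 0.1058]
tool_rot: [-1.209, 1.211, -1.209]
contact_force: [0.4, -0.3, -1.4]
opening: 0.0139
```

```bash
python3 - <<'E'
from h import *
d=grab("wrist","w2");s=grab("scene","s2")
crop(s,150,130,400,320,3,"pics/s2c.png")
E
```

```text
(no output)
```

View pics/w2.png

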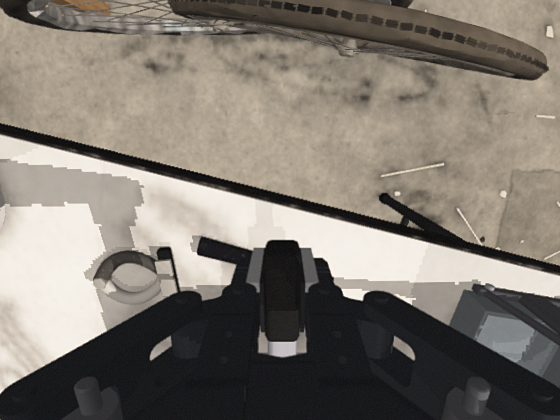

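View pics/s2c.png

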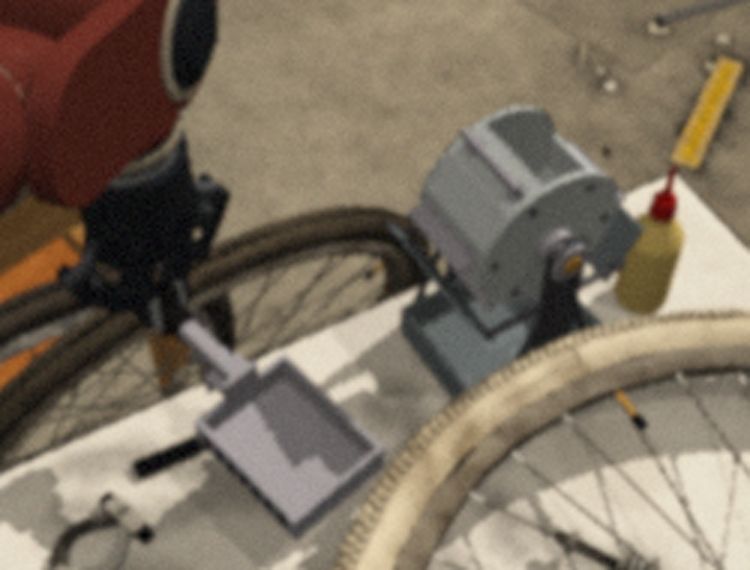

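{"api": "servo_tool", "payload": {
  "commands": [0,0,0,0,-2.5,0,0,0,0,0,0,-2.5,0,0,0,0,0,0,-2.5,0,0,0,0,0,0,-2.5,0,0,0,0,0,1.4,0,-2.2,0,0,0,0,1.4,0,-2.2,0,0,0,0,1.4,0,-2.2,0,0,0,0,1.4,0,-2.2,0,0,0,0,1.4,0,-2.2,0,0,0,0,0,0,0,0]
}}

```text
t: 5.0
tool_pos: [0.3192, 0.2675, 0.1946]
tool_rot: [-1.236, 1.222, -1.207]
contact_force: [-0.1, 0.1, -1.1]
opening: 0.0141
```

{"api": "servo_tool", "payload": {
  "commands": [0,-0.12,0,0,0,0,0,0,-0.12,0,0,0,0,0,0,-0.12,0,0,0,0,0,0,-0.12,0,0,0,0,0,0,-0.12,0,0,0,0,0,0,-0.12,0,0,0,0,0,0,-0.12,0,0,0,0,0,0,-0.12,0,0,0,0,0,0,-0.12,0,0,0,0,0,0,-0.12,0,0,0,0,0,0,-0.12,0,0,0,0,0,0,-0.04,0,0,0,0,0,0,0,0,0,0,0,0,0,0,0,0,0,0,0]
}}

```text
t: 6.4
tool_pos: [0.3192, 0.2673, 0.1786]
tool_rot: [-1.594, 0.158, -0.088]
contact_force: [0.3, -0.2, -1.0]
opening: 0.0141
```

```bash
python3 - <<'E'
from h import *
from station import monitor
from scipy.spatial.transform import Rotation as R
o=monitor.get_obs();print(o['t'],o['tool_pos'],o['q']);print(R.from_rotvec(o['tool_rot']).as_matrix().round(3))
t=grab("top","t3");s=grab("scene","s3")
crop(t,225,80,345,330,2.4,"pics/t3c.png");crop(s,150,130,400,320,3,"pics/s3c.png")
E
```

```text
6.4 [0.3191587  0.26727749 0.17864315] [ 0.51628753 -0.40748237  2.10450855  0.00246005  1.4965243  -0.89853575]
[[ 0.987 -0.046  0.155]
 [-0.156 -0.024  0.987]
 [-0.042 -0.999 -0.03 ]]
```

View pics/t3.png

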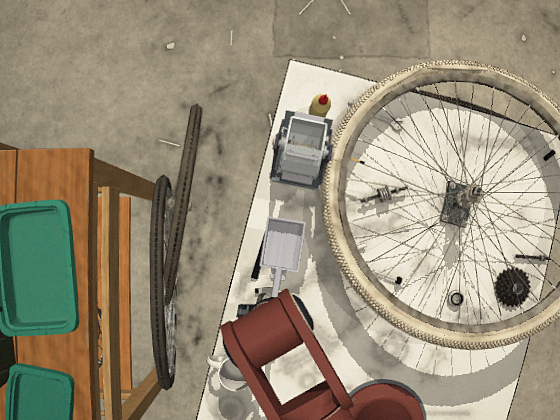

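View pics/s3c.png

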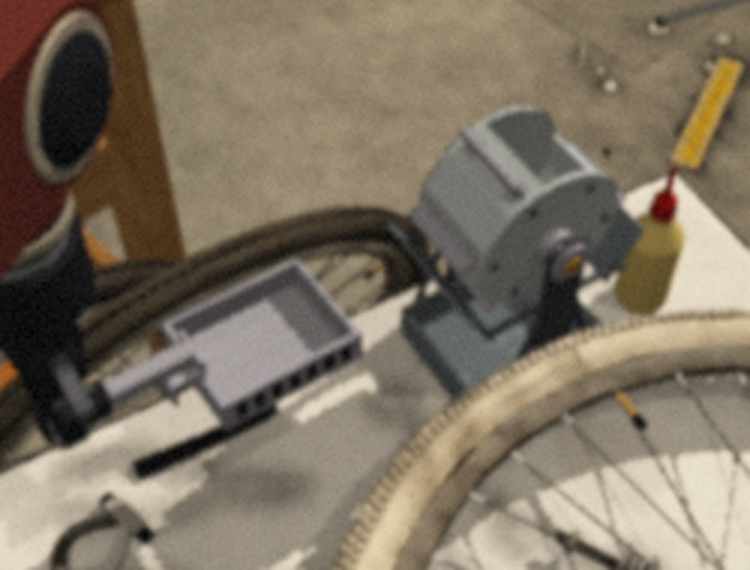

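```bash
cat >> h.py <<'E'
C0=np.array([.653,.203]);YAW=-.21
def cloud(d):
    v,u=np.mgrid[0:420,0:560];uv=np.stack([u,v],-1).reshape(-1,1,2).astype(float)
    n=cv2.undistortPoints(uv,d["camera_matrix"],np.array(d["dist_coeffs"])).reshape(420,560,2)
    z=d["depth"];T=d["cam_to_world"];P=np.concatenate([n*z[...,None],z[...,None]],-1)@T[:3,:3].T+T[:3,3]
    M=np.array([[np.cos(YAW),np.sin(YAW)],[-np.sin(YAW),np.cos(YAW)]])
    Q=P.copy();Q[...,:2]=(P[...,:2]-C0)@M.T
    return P,Q
E
python3 - <<'E'
from h import *
d=load("t3");crop(d,235,205,325,310,5.7,"pics/t3d.png")
P,Q=cloud(d)
np.set_printoptions(linewidth=220)
for rr in range(214,300,3): print(rr,[tuple((Q[rr,c]*1000).astype(int)) for c in range(262,310,4)])
E
```

```text
214 [(np.int64(-146), np.int64(58), np.int64(-1)), (np.int64(-144), np.int64(48), np.int64(1)), (np.int64(-142), np.int64(39), np.int64(1)), (np.int64(-140), np.int64(29), np.int64(0)), (np.int64(-139), np.int64(20), np.int64(3)), (np.int64(-136), np.int64(10), np.int64(-1)), (np.int64(-134), np.int64(1), np.int64(3)), (np.int64(-132), np.int64(-7), np.int64(2)), (np.int64(-130), np.int64(-17), np.int64(1)), (np.int64(-129), np.int64(-26), np.int64(3)), (np.int64(-126), np.int64(-36), np.int64(0)), (np.int64(-125), np.int64(-45), np.int64(5))]
217 [(np.int64(-153), np.int64(56), np.int64(0)), (np.int64(-151), np.int64(47), np.int64(0)), (np.int64(-154), np.int64(36), np.int64(173)), (np.int64(-153), np.int64(28), np.int64(171)), (np.int64(-146), np.int64(18), np.int64(2)), (np.int64(-143), np.int64(9), np.int64(0)), (np.int64(-142), np.int64(0), np.int64(4)), (np.int64(-140), np.int64(-9), np.int64(2)), (np.int64(-137), np.int64(-18), np.int64(0)), (np.int64(-136), np.int64(-28), np.int64(0)), (np.int64(-134), np.int64(-37), np.int64(1)), (np.int64(-131), np.int64(-47), np.int64(0))]
[... 14565 characters left out ...]
np.int64(-319), np.int64(-66), np.int64(4)), (np.int64(-318), np.int64(-76), np.int64(0)), (np.int64(-316), np.int64(-85), np.int64(0))]
298 [(np.int64(-344), np.int64(16), np.int64(6)), (np.int64(-343), np.int64(7), np.int64(0)), (np.int64(-297), np.int64(5), np.int64(320)), (np.int64(-278), np.int64(3), np.int64(459)), (np.int64(-275), np.int64(-2), np.int64(467)), (np.int64(-272), np.int64(-7), np.int64(480)), (np.int64(-271), np.int64(-12), np.int64(485)), (np.int64(-270), np.int64(-17), np.int64(485)), (np.int64(-270), np.int64(-24), np.int64(470)), (np.int64(-270), np.int64(-30), np.int64(464)), (np.int64(-325), np.int64(-77), np.int64(0)), (np.int64(-323), np.int64(-87), np.int64(1))]
```

View pics/t3d.png

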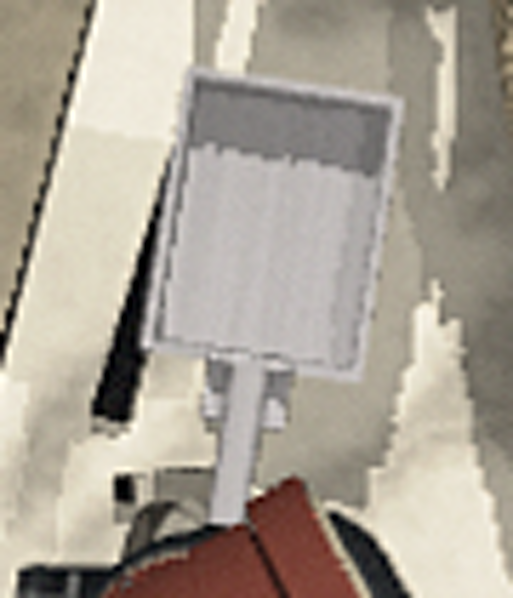

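```bash
cat >> h.py <<'E'
def basket(d,corn,zr):
    M=np.array([[np.cos(YAW),np.sin(YAW)],[-np.sin(YAW),np.cos(YAW)]])
    W=np.array([pt(d,c,zr) for c in corn]);W=(W[:,:2]-C0)@M.T  # FL,FR,NR,NL (far/near)
    c=W.mean(0);dx=(W[0]+W[1]-W[2]-W[3])/2;dy=(W[0]+W[3]-W[1]-W[2])/2
    print("centre mm",(c*1000).round(1),"len",np.linalg.norm(dx).round(4),np.linalg.norm(dy).round(4),"yaw rel",np.arctan2(dx[1],dx[0]).round(3),np.arctan2(-dy[0],dy[1]).round(3))
    P,Q=cloud(d)
    m=np.zeros((420,560),np.uint8);cc=np.mean(corn,0);cv2.fillPoly(m,[np.round(cc+(np.array(corn)-cc)*.75).astype(int)],1)
    q=Q[m>0];
    for _ in range(3):
        A=np.c_[q[:,:2]-c,np.ones(len(q))];s=np.linalg.lstsq(A,q[:,2],rcond=None)[0];q=q[abs(q[:,2]-A@s)<.005]
    print("floor top slope x,y",s[:2].round(3),"z",s[2].round(4),len(q))
E
python3 - <<'E'
from h import *
d=load("t3");f=lambda a,b:(235+a/5.7,205+b/5.7)
basket(d,[f(187,70),f(402,98),f(360,378),f(147,347)],.173)
E
```

```text
centre mm [-204.    -1.6] len 0.1015 0.0779 yaw rel 0.061 0.07
floor top slope x,y [-0.026  0.006] z 0.1523 838
```

{"api": "servo_tool", "payload": {
  "commands": [0,0.035,-0.015,0,0,0,0,0,0.03,-0.01,0,0,0,0,0,0,0,0,0,1.0,0,0,0,0,0,2,0,0,0,0,0,0,2,0,0,0,0,0,0,2,0,0,0,0,0,0,1.5,0,0,0,0,0,0,0,0,0]
}}

```text
t: 7.3
tool_pos: [0.3221, 0.2792, 0.1022]
tool_rot: [-1.59, 0.188, -0.163]
contact_force: [0.3, -1.8, -1.5]
opening: 0.0142
```

```bash
python3 - <<'E'
from h import *
from station import monitor
from scipy.spatial.transform import Rotation as R
o=monitor.get_obs();print(o['t'],o['tool_pos']);print(R.from_rotvec(o['tool_rot']).as_matrix().round(3))
t=grab("top","t4");crop(t,235,205,325,310,5.7,"pics/t4d.png")
E
```

```text
7.3 [0.32207543 0.27922136 0.10223339]
[[ 0.975 -0.018  0.221]
 [-0.221 -0.024  0.975]
 [-0.013 -1.    -0.028]]
```

View pics/t4d.png

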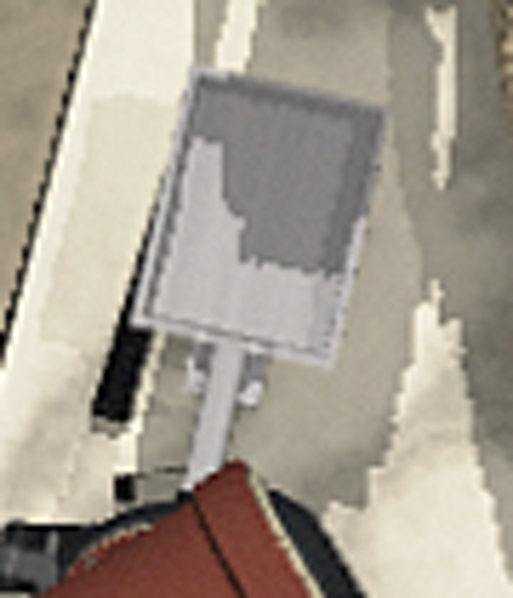

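```bash
python3 - <<'E'
from h import *
d=load("t4");f=lambda a,b:(235+a/5.7,205+b/5.7)
basket(d,[f(193,68),f(386,107),f(333,367),f(134,323)],.097)
E
```

```text
centre mm [-203.9    1.5] len 0.1022 0.0778 yaw rel -0.007 -0.001
floor top slope x,y [0.044 0.083] z 0.0811 372
```

```bash
python3 - <<'E'
from h import *
d=load("t4");P,Q=cloud(d);np.set_printoptions(linewidth=200)
f=lambda a,b:(235+a/5.7,205+b/5.7)
# sample in tray coordinates
for a,b in [(210,100),(280,115),(360,130),(190,200),(270,215),(340,230),(160,290),(230,320),(310,340)]:
    u,v=np.round(f(a,b)).astype(int);print((a,b),(np.median(Q[v-1:v+2,u-1:u+2].reshape(-1,3),axis=0)*1000).round(0))
for a,b in [(200,70),(290,87),(380,105),(360,237),(333,362),(140,320),(165,195)]:
    u,v=np.round(f(a,b)).astype(int);print('rim',(a,b),(Q[v-1:v+2,u-1:u+2,2].max()*1000).round(0))
E
```

```text
(210, 100) [-165.   30.   78.]
(280, 115) [-163.    3.   78.]
(360, 130) [-163.  -30.   79.]
(190, 200) [-204.   31.   79.]
(270, 215) [-204.   -1.   80.]
(340, 230) [-202.  -31.   81.]
(160, 290) [-241.   34.   79.]
(230, 320) [-247.    6.   80.]
(310, 340) [-249.  -27.   81.]
rim (200, 70) 102.0
rim (290, 87) 104.0
rim (380, 105) 103.0
rim (360, 237) 106.0
rim (333, 362) 104.0
rim (140, 320) 104.0
rim (165, 195) 102.0
```

{"api": "servo_tool", "payload": {
  "commands": [0.025,0,0,0,1.3,0,0,0,0,0,0,1.3,0,0,0,0,0,0,0,0,0,0,0,0,1.5,0,0,0,0,0,0,2,0,0,0,0,0,0,2,0,0,0,0,0,0,2,0,0,0,0,0,0,0,0,0,0]
}}

```text
t: 8.15
tool_pos: [0.4068, 0.2657, 0.084]
tool_rot: [-1.557, 0.172, -0.174]
contact_force: [0.2, -0.3, -1.3]
opening: 0.0139
```

```bash
python3 - <<'E'
from h import *
from station import monitor
from scipy.spatial.transform import Rotation as R
o=monitor.get_obs();print(o['t'],o['tool_pos']);print(R.from_rotvec(o['tool_rot']).as_matrix().round(3))
t=grab("top","t5");crop(t,235,155,345,285,4.5,"pics/t5d.png")
t=grab("scene","s5");crop(t,200,150,380,320,3.5,"pics/s5d.png")
E
```

```text
8.15 [0.40680035 0.26568659 0.08404176]
[[ 0.976  0.002  0.218]
 [-0.218  0.007  0.976]
 [ 0.    -1.     0.007]]
```

View pics/t5d.png

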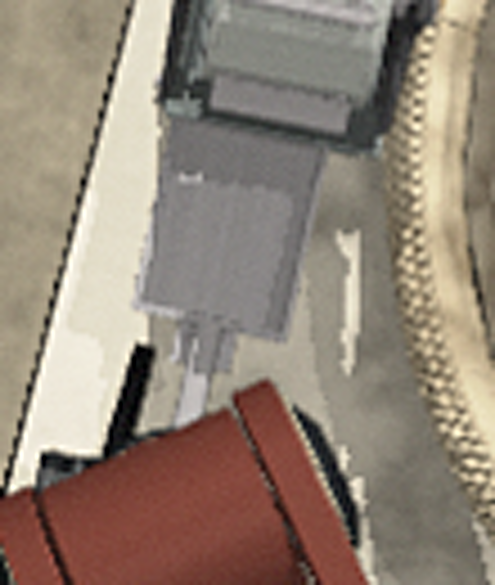

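View pics/s5d.png

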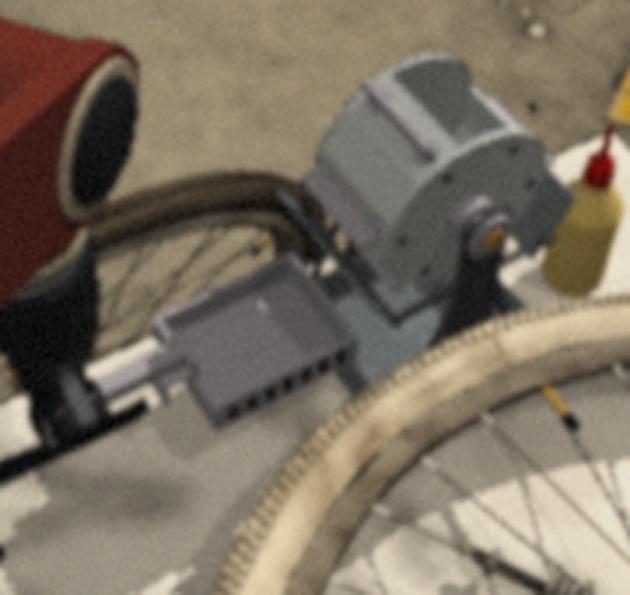

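```bash
python3 - <<'E'
from h import *
d=load("t5");f=lambda a,b:(235+a/4.5,155+b/4.5)
M=np.array([[np.cos(YAW),np.sin(YAW)],[-np.sin(YAW),np.cos(YAW)]])
for uv in [(137,304),(288,341),(325,155),(162,135)]:
    w=pt(d,f(*uv),.078);print(uv,(M@(w[:2]-C0)*1000).round(1))
P,Q=cloud(d)
for uv in [(170,270),(270,290),(200,200),(280,220)]:
    u,v=np.round(f(*uv)).astype(int);print(uv,(np.median(Q[v-1:v+2,u-1:u+2].reshape(-1,3),axis=0)*1000).round(0))
w=np.array([.4068,.2657]);print(M@(w-C0)*1000)
# scene: check box/guard position
s=load("scene0");
def mw(x,y,z): return np.r_[M.T@np.array([x,y])+C0,z]
im=s["frame"][:,:,::-1].copy();im=cv2.resize(im,None,fx=4,fy=4,interpolation=cv2.INTER_CUBIC)
def line(a,b,c):
    p=proj(s,[mw(*a),mw(*b)])*4+1.5;cv2.line(im,tuple(p[0].astype(int)),tuple(p[1].astype(int)),c,1)
for z in (.035,):
    k=[(-.064,-.052,z),(.064,-.052,z),(.064,.052,z),(-.064,.052,z)]
    for i in range(4): line(k[i],k[(i+1)%4],(0,0,255))
for sx in (-1,1):
    k=[(sx*.077,-.052,.15),(sx*.077,.052,.15),(sx*.05,.052,.104),(sx*.05,-.052,.104)]
    for i in range(4): line(k[i],k[(i+1)%4],(0,255,0))
for sy in (-.0565,.0565):
    line((-.017,sy,.186),(.017,sy,.186),(255,0,0))
line((0,-.038,.172),(0,.038,.172),(255,255,0))
cv2.imwrite("pics/ov.png",im[600:1120,1080:1600])
E
```

```text
(137, 304) [-166.6   44.6]
(288, 341) [-169.1  -33.2]
(325, 155) [-73.8 -32.4]
(162, 135) [-80.9  49.9]
(170, 270) [-146.   32.   63.]
(270, 290) [-144.  -20.   63.]
(200, 200) [-108.   26.   65.]
(280, 220) [-110.  -17.   63.]
[-253.86164693    9.99971101]
```

View pics/ov.png

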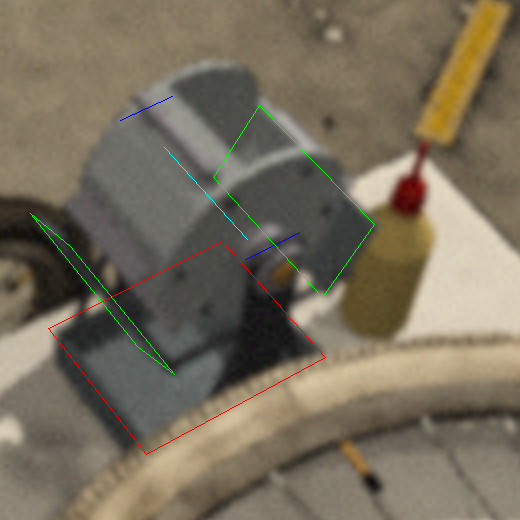

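{"api": "servo_tool", "payload": {
  "commands": [0,0,0,0,0.4,-0.6,0,0,0,0,2,0,0,0,0,0,0,2,0,0,0,0,0,0,2,0,0,0,0,0,0,2,0,0,0,0,0,0,0,0,0,0]
}}

```text
t: 8.85
tool_pos: [0.4781, 0.2415, 0.0769]
tool_rot: [-1.56, 0.172, -0.164]
contact_force: [0.2, -0.7, -1.4]
opening: 0.0141
```

```bash
cat >> h.py <<'E'
M2=np.array([[np.cos(YAW),np.sin(YAW)],[-np.sin(YAW),np.cos(YAW)]])
def st():
    from station import monitor
    from scipy.spatial.transform import Rotation as R
    o=monitor.get_obs();r=R.from_rotvec(o['tool_rot']).as_matrix()
    print("t",round(o['t'],2),"TCP mach mm",(M2@(o['tool_pos'][:2]-C0)*1000).round(1),"z",(o['tool_pos'][2]*1000).round(1),"F",o['contact_force'].round(1),"yaw rel",(np.arctan2(r[1,0],r[0,0])-YAW).round(3),"tilt",r[2,[0,2]].round(3),"op",round(o['opening'],4));return o
E
python3 - <<'E'
from h import *
st()
t=grab("top","t6");crop(t,235,155,345,285,4.5,"pics/t6d.png")
t=grab("scene","s6");crop(t,200,150,380,320,3.5,"pics/s6d.png")
E
```

```text
t 8.85 TCP mach mm [-179.     1.2] z 76.9 F [ 0.2 -0.7 -1.4] yaw rel -0.004 tilt [-0.005  0.004] op 0.0141
```

View pics/t6d.png

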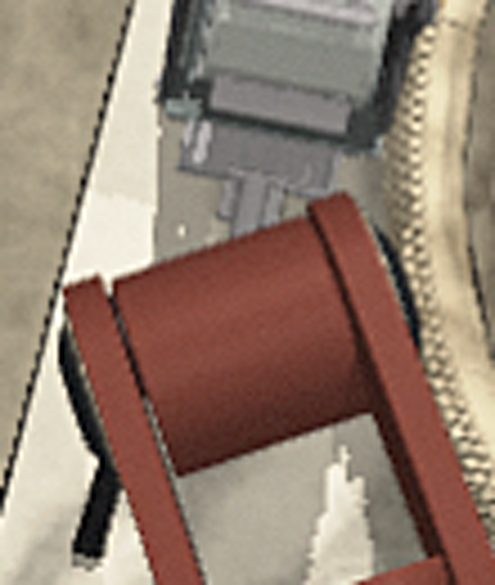

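View pics/s6d.png

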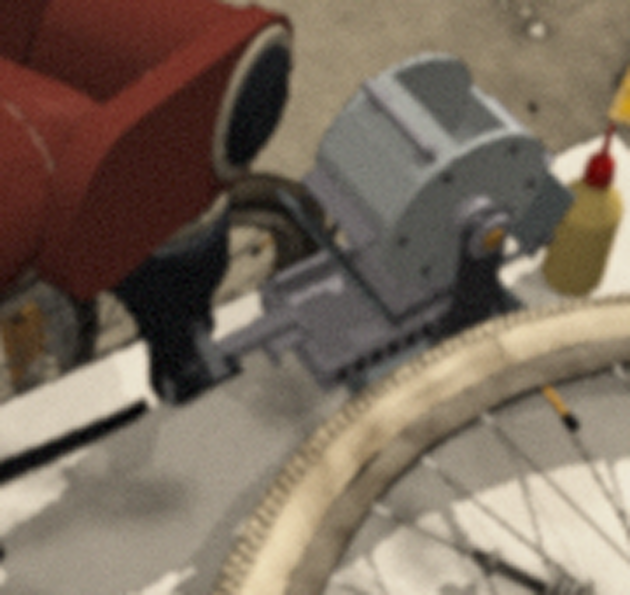

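```bash
python3 - <<'E'
from h import *
d=load("t6");f=lambda a,b:(235+a/4.5,155+b/4.5)
for uv in [(180,166),(332,192)]:
    w=pt(d,f(*uv),.076);print(uv,(M2@(w[:2]-C0)*1000).round(1))
P,Q=cloud(d)
for uv in [(205,155),(300,165)]:
    u,v=np.round(f(*uv)).astype(int);print(uv,(np.median(Q[v-1:v+2,u-1:u+2].reshape(-1,3),axis=0)*1000).round(0))
E
```

```text
(180, 166) [-94.2  37.8]
(332, 192) [-91.2 -39.8]
(205, 155) [-83.  26.  55.]
(300, 165) [-80. -23.  55.]
```

{"api": "servo_tool", "payload": {
  "commands": [0,0,0,1.3,0,0,0,0,0,0,1.3,0,0,0,0,0,0,1.3,0,0,0,0,0,0,0,0,0,0,0,0,0,0,0,0,0]
}}

```text
t: 9.45
tool_pos: [0.5149, 0.2335, 0.0753]
tool_rot: [-1.561, 0.172, -0.158]
contact_force: [0.1, 0.6, -1.0]
opening: 0.0143
```

```bash
python3 - <<'E'
from h import *
st()
t=grab("top","t7");crop(t,255,155,325,225,7,"pics/t7d.png")
t=grab("scene","s7");crop(t,230,170,380,300,5,"pics/s7d.png")
E
```

```text
t 9.45 TCP mach mm [-141.4    1. ] z 75.3 F [ 0.1  0.6 -1. ] yaw rel -0.001 tilt [-0.009  0.002] op 0.0143
```

View pics/t7d.png

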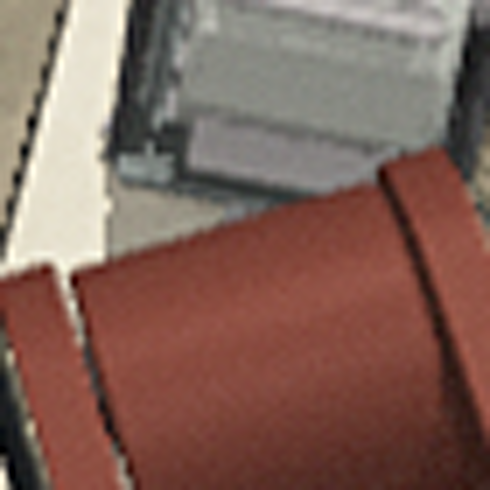

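View pics/s7d.png

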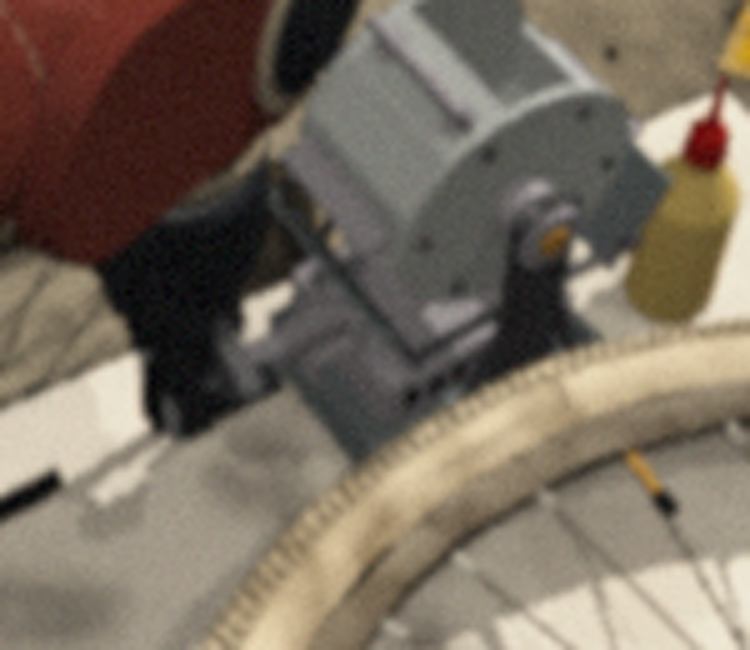

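{"api": "servo_tool", "payload": {
  "commands": [0,0,-0.008,0.2,0.7,0,0,0,0,0,0,0.8,0,0,0,0,0,0,0.8,0,0,0,0,0,0,0,0,0]
}}

```text
t: 9.95
tool_pos: [0.5152, 0.2333, 0.0498]
tool_rot: [-1.563, 0.165, -0.163]
contact_force: [-0.5, -0.3, -1.6]
opening: 0.0143
```

```bash
python3 - <<'E'
from h import *
st()
t=grab("scene","s8");crop(t,230,170,380,300,5,"pics/s8d.png")
E
```

```text
t 9.95 TCP mach mm [-141.     0.9] z 49.8 F [-0.5 -0.3 -1.6] yaw rel 0.001 tilt [-0.001  0.002] op 0.0143
```

View pics/s8d.png

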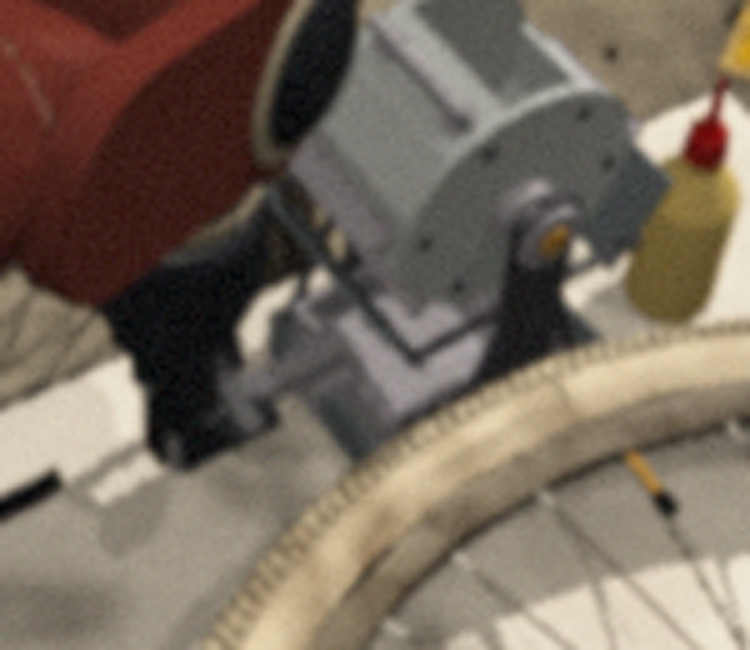

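{"api": "servo_tool", "payload": {
  "commands": [0,0,0,0.2,0.5,0,0,0,0,0,0,0.5,0,0,0,0,0,0,0.5,0,0,0,0,0,0,0,0,0]
}}

```text
t: 10.4
tool_pos: [0.518, 0.2332, 0.0343]
tool_rot: [-1.562, 0.164, -0.164]
contact_force: [-0.6, -0.0, -1.2]
opening: 0.0135
```

```bash
python3 - <<'E'
from h import *
st()
t=grab("scene","s9");crop(t,230,170,380,300,5,"pics/s9d.png")
E
```

```text
t 10.4 TCP mach mm [-138.4    1.3] z 34.3 F [-0.6 -0.  -1.2] yaw rel 0.001 tilt [-0.     0.002] op 0.0135
```

View pics/s9d.png

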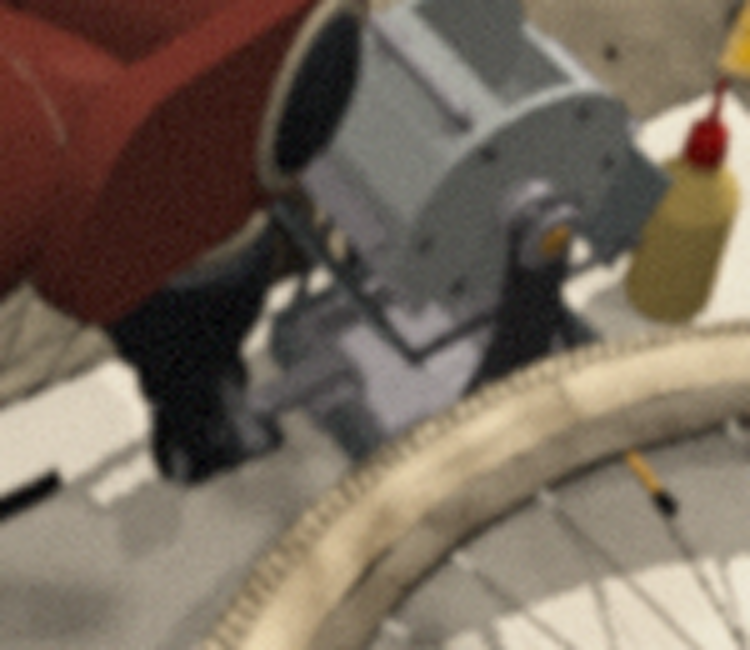

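{"api": "servo_tool", "payload": {
  "commands": [0,0,0,0,0.2,0,0,0,0,0,0,0.2,0,0,0,0,0,0,0.2,0,0,0,0,0,0,0,0,0]
}}

```text
t: 10.85
tool_pos: [0.5192, 0.2336, 0.0301]
tool_rot: [-1.561, 0.163, -0.166]
contact_force: [-1.3, -0.0, 1.5]
opening: 0.0139
```

{"api": "servo_tool", "payload": {
  "commands": [0,0,0,0,0,0,0.3,0,0,0,0,0,0,0.4,0,0,0,0,0,0,0.4,0,0,0,0,0,0,0.4,0,0,0,0,0,0,0.4]
}}

```text
t: 11.35
tool_pos: [0.5208, 0.2339, 0.0311]
tool_rot: [-1.56, 0.159, -0.169]
contact_force: [-0.4, 0.7, 0.5]
opening: 0.0343
```

```bash
python3 - <<'E'
from h import *
st()
t=grab("scene","s10");crop(t,230,170,380,300,5,"pics/s10d.png")
t=grab("wrist","w10")
E
```

```text
t 11.35 TCP mach mm [-135.8    2.7] z 31.1 F [-0.4  0.7  0.5] yaw rel 0.001 tilt [0.006 0.005] op 0.0343
```

View pics/s10d.png

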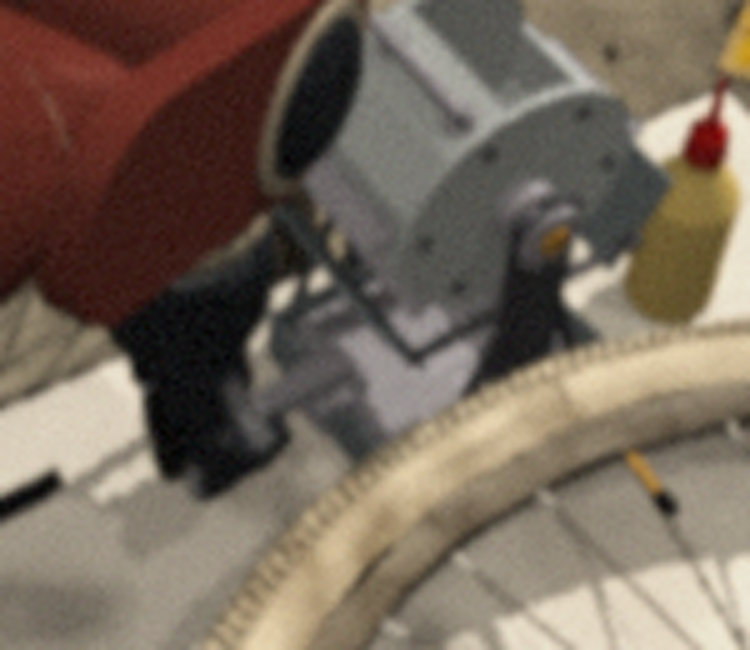

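View pics/w10.png

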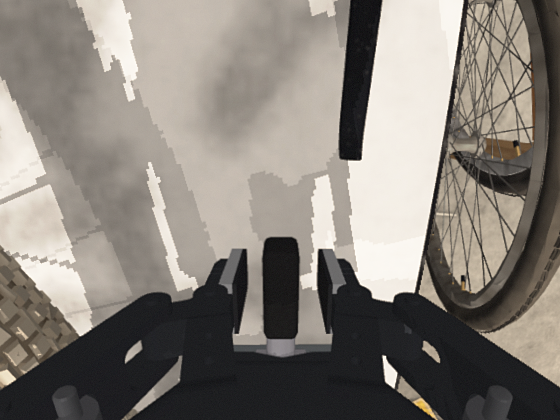

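{"api": "servo_tool", "payload": {
  "commands": [0,0,0,-0.3,-1,0,0.4,0,0,0,-0.5,-1.5,0,0.4,0,0,0,-0.5,-2,0,0.4,0,0,0,-1,-3,0,0.2,0,0,0,-1,-4,0,0,0,0,0,-1,-4,0,0,0,0,0,-1,-4,0,0,0,0,0,-1,-4,0,0,0,0,0,0,-3,0,0,0,0,0,0,0,0,0]
}}

```text
t: 12.45
tool_pos: [0.4503, 0.2467, 0.3177]
tool_rot: [-1.555, 0.153, -0.173]
contact_force: [0.1, -0.2, 1.0]
opening: 0.0001
```

```bash
python3 - <<'E'
from h import *
st()
t=grab("scene","s11");crop(t,230,150,380,300,4,"pics/s11d.png")
t=grab("top","t11");crop(t,245,85,345,225,4.2,"pics/t11d.png")
t=grab("wrist","w11")
E
```

```text
t 12.45 TCP mach mm [-207.3    0.5] z 317.7 F [ 0.1 -0.2  1. ] yaw rel 0.002 tilt [0.012 0.01 ] op 0.0001
```

View pics/s11d.png

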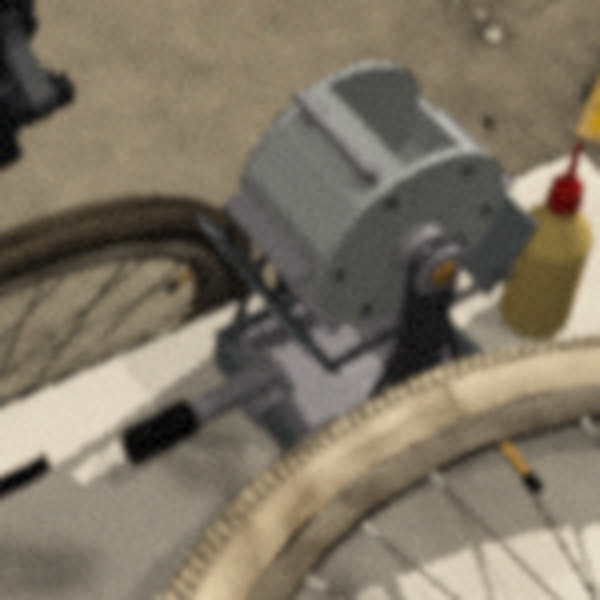

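View pics/t11d.png

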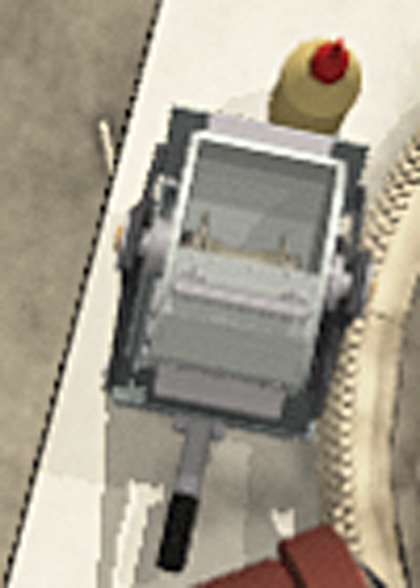

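View pics/w11.png

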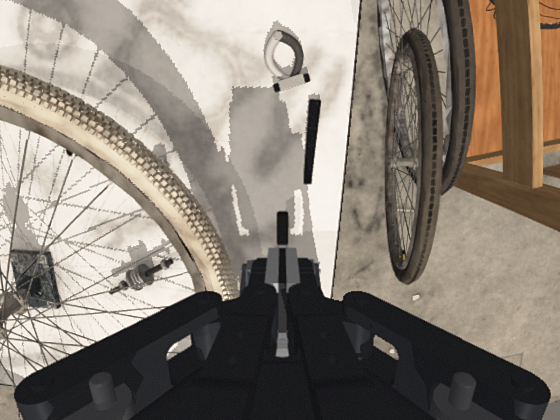

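```bash
python3 - <<'E'
from h import *
d=load("t11");f=lambda a,b:(245+a/4.2,85+b/4.2)
for uv in [(184,494),(171,569)]:
    w=pt(d,f(*uv),.053);print(uv,(M2@(w[:2]-C0)*1000).round(1))
P,Q=cloud(d)
for uv in [(180,515),(176,535),(173,555),(190,470),(195,450),(197,435)]:
    u,v=np.round(f(*uv)).astype(int);print(uv,(np.median(Q[v:v+2,u-1:u+2].reshape(-1,3),axis=0)*1000).round(0))
E
```

```text
(184, 494) [-110.     1.7]
(171, 569) [-151.9    0.3]
(180, 515) [-124.    1.   55.]
(176, 535) [-133.    1.   54.]
(173, 555) [-145.    1.   55.]
(190, 470) [-98.   1.  49.]
(195, 450) [-86.   1.  49.]
(197, 435) [-79.   1.  50.]
```

{"api": "servo_tool", "payload": {
  "commands": [-0.01,0,0.012,3,1,0,0,0,0,0,3,1,0,0,0,0,0,3,1.5,0,0,0,0,0,3,1.5,0,0,0,0,0,2,1.5,0,0,0,0,0,0,0,0,0]
}}

```text
t: 13.2
tool_pos: [0.583, 0.2141, 0.2285]
tool_rot: [-1.576, 0.187, -0.14]
contact_force: [-0.2, 0.8, 0.7]
opening: -0.0001
```

```bash
cat >> h.py <<'E'
def s2():
    o=st();p=M2@(o['tool_pos'][:2]-C0)*1000;print("rel axle x,z: %.1f %.1f"%(p[0],o['tool_pos'][2]*1000-172))
E
python3 - <<'E'
from h import *
s2()
t=grab("scene","s12");crop(t,230,120,380,270,4,"pics/s12d.png")
E
```

```text
t 13.2 TCP mach mm [-70.8  -3.7] z 228.5 F [-0.2  0.8  0.7] yaw rel 0.002 tilt [-0.028 -0.014] op -0.0001
rel axle x,z: -70.8 56.5
```

View pics/s12d.png

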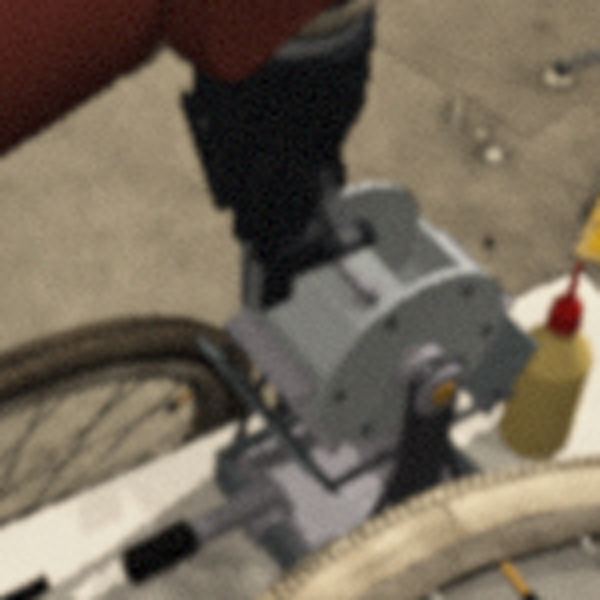

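{"api": "servo_tool", "payload": {
  "commands": [0.014,0,-0.028,0,-0.1,0.3,0,0,0,0,1.0,-0.1,0,0,0,0,0,1.0,-0.2,0,0,0,0,0,1.0,-0.2,0,0,0,0,0,1.0,-0.3,0,0,0,0,0,0,0,0,0]
}}

```text
t: 13.85
tool_pos: [0.6227, 0.2106, 0.2425]
tool_rot: [-1.562, 0.158, -0.163]
contact_force: [-0.3, -0.6, 0.0]
opening: 0.0001
```

```bash
python3 - <<'E'
from h import *
s2()
E
```

```text
t 13.85 TCP mach mm [-31.2   1.2] z 242.5 F [-0.3 -0.6  0. ] yaw rel 0.006 tilt [0.003 0.003] op 0.0001
rel axle x,z: -31.2 70.5
```

```bash
python3 - <<'E'
from h import *
t=grab("scene","s13");crop(t,250,120,370,240,5,"pics/s13d.png")
E
```

```text
(no output)
```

View pics/s13d.png

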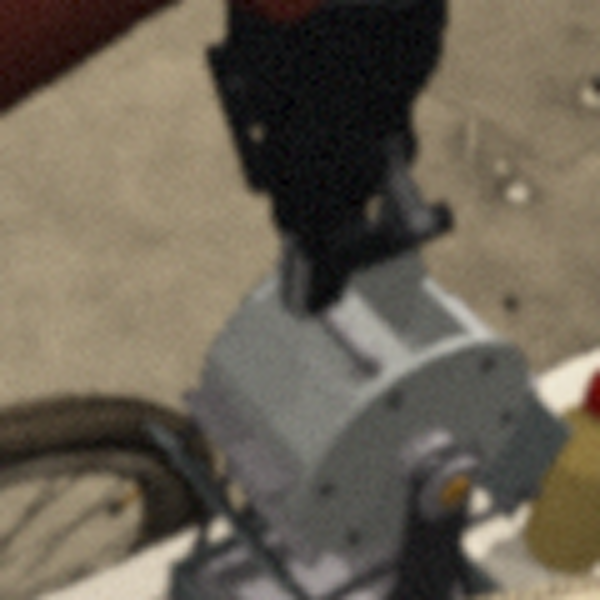

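{"api": "servo_tool", "payload": {
  "commands": [0,0,0,-1.5,0,0,0,0,0,0,-0.3,1.0,0,0,0,0,0,0,0,0,0]
}}

```text
t: 14.2
tool_pos: [0.6033, 0.2146, 0.2311]
tool_rot: [-1.562, 0.158, -0.163]
contact_force: [-0.0, 0.0, -0.6]
opening: 0.0
```

```bash
python3 - <<'E'
from h import *
s2()
E
```

```text
t 14.2 TCP mach mm [-51.1   1. ] z 231.1 F [-0.   0.  -0.6] yaw rel 0.006 tilt [0.003 0.003] op 0.0
rel axle x,z: -51.1 59.1
```

{"api": "servo_tool", "payload": {
  "commands": [0,0,0,0.8,0.1,0,0,0,0,0,0.8,0,0,0,0,0,0,0.8,-0.15,0,0,0,0,0,0.8,-0.15,0,0,0,0,0,0,0,0,0]
}}

```text
t: 14.7
tool_pos: [0.6335, 0.2086, 0.2334]
tool_rot: [-1.563, 0.164, -0.155]
contact_force: [-0.7, 0.3, 0.3]
opening: -0.0
```

```bash
python3 - <<'E'
from h import *
s2()
t=grab("scene","s14");crop(t,250,120,370,240,5,"pics/s14d.png")
E
```

```text
t 14.7 TCP mach mm [-20.2   1.4] z 233.4 F [-0.7  0.3  0.3] yaw rel 0.007 tilt [-0.006  0.002] op -0.0
rel axle x,z: -20.2 61.4
```

View pics/s14d.png

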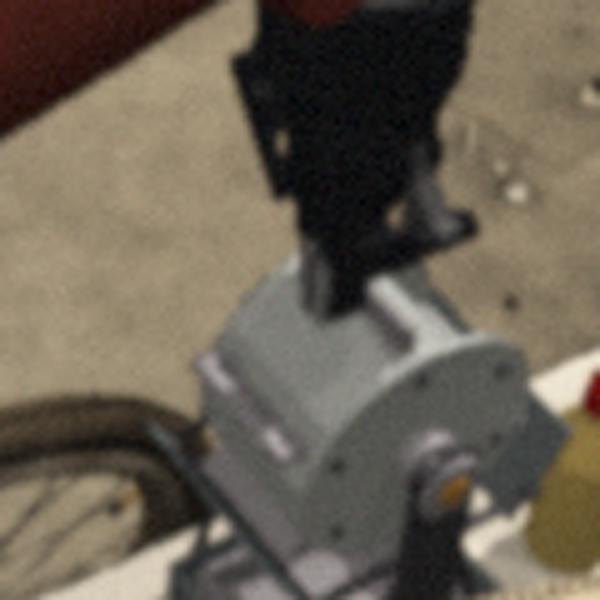

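{"api": "servo_tool", "payload": {
  "commands": [0,0,0,0.9,-0.3,0,0,0,0,0,0.9,-0.1,0,0,0,0,0,0.8,0,0,0,0,0,0,0.6,0,0,0,0,0,0,0,0,0,0]
}}

```text
t: 15.25
tool_pos: [0.6631, 0.2024, 0.2321]
tool_rot: [-1.564, 0.174, -0.142]
contact_force: [-2.5, -0.5, 2.0]
opening: 0.0
```

```bash
python3 - <<'E'
from h import *
s2()
t=grab("scene","s15");crop(t,250,120,370,240,5,"pics/s15d.png")
E
```

```text
t 15.25 TCP mach mm [10.   1.5] z 232.1 F [-2.5 -0.5  2. ] yaw rel 0.008 tilt [-0.02  -0.001] op 0.0
rel axle x,z: 10.0 60.1
```

View pics/s15d.png

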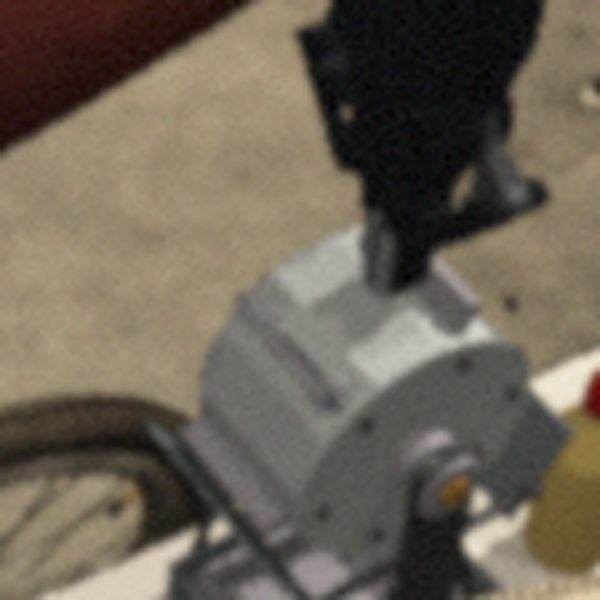

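{"api": "servo_tool", "payload": {
  "commands": [0,0,-0.02,0.6,-0.5,0,0,0,0,0,0.8,-0.2,0,0,0,0,0,0.8,0,0,0,0,0,0,0,0,0,0]
}}

```text
t: 15.7
tool_pos: [0.6862, 0.1976, 0.2397]
tool_rot: [-1.567, 0.156, -0.161]
contact_force: [-0.6, -0.8, -0.3]
opening: 0.0
```

```bash
python3 - <<'E'
from h import *
s2()
t=grab("scene","s16");crop(t,250,120,370,240,5,"pics/s16d.png")
E
```

```text
t 15.7 TCP mach mm [33.6  1.6] z 239.7 F [-0.6 -0.8 -0.3] yaw rel 0.009 tilt [ 0.003 -0.001] op 0.0
rel axle x,z: 33.6 67.7
```

View pics/s16d.png

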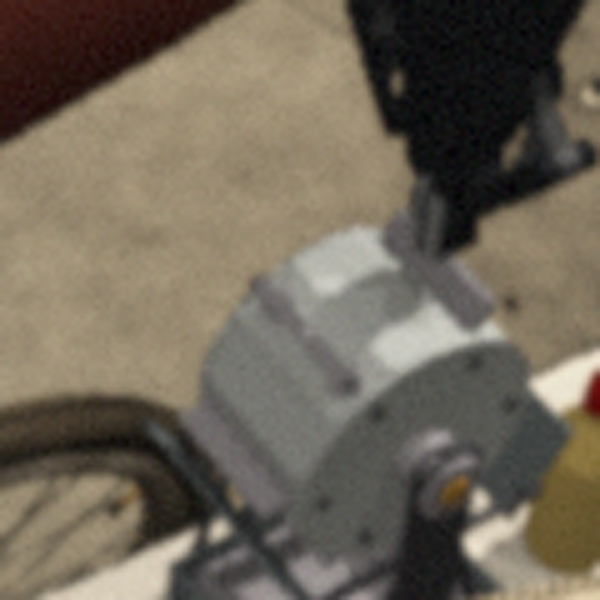

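{"api": "servo_tool", "payload": {
  "commands": [0,0,0,0.4,0.6,0,0,0,0,0,0.4,0.5,0,0,0,0,0,0.5,0.5,0,0,0,0,0,0,0,0,0]
}}

```text
t: 16.15
tool_pos: [0.7024, 0.1947, 0.2296]
tool_rot: [-1.565, 0.147, -0.169]
contact_force: [0.9, 0.0, 0.0]
opening: -0.0002
```

```bash
python3 - <<'E'
from h import *
s2()
E
```

```text
t 16.15 TCP mach mm [50.   2.2] z 229.6 F [0.9 0.  0. ] yaw rel 0.008 tilt [0.014 0.002] op -0.0002
rel axle x,z: 50.0 57.6
```

{"api": "servo_tool", "payload": {
  "commands": [0,0,0.01,0.1,0.7,0,0,0,0,0,0.2,0.7,0,0,0,0,0,0.4,0.6,0,0,0,0,0,0,0,0,0]
}}

```text
t: 16.55
tool_pos: [0.7154, 0.1923, 0.2166]
tool_rot: [-1.562, 0.142, -0.176]
contact_force: [0.2, -0.2, 0.3]
opening: -0.0001
```

```bash
python3 - <<'E'
from h import *
s2()
t=grab("scene","s17");crop(t,250,120,370,240,5,"pics/s17d.png")
E
```

```text
t 16.55 TCP mach mm [63.2  2.5] z 216.6 F [ 0.2 -0.2  0.3] yaw rel 0.007 tilt [0.021 0.005] op -0.0001
rel axle x,z: 63.2 44.6
```

View pics/s17d.png

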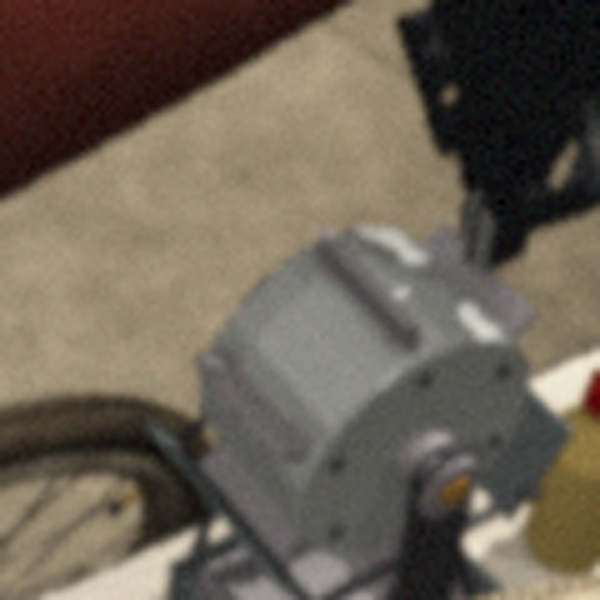

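{"api": "servo_tool", "payload": {
  "commands": [0,0,0.02,0,0.7,0,0,0,0,0,0,0.7,0,0,0,0,0,0.1,0.6,0,0,0,0,0,0,0,0,0]
}}

```text
t: 17.0
tool_pos: [0.7226, 0.1907, 0.2031]
tool_rot: [-1.559, 0.145, -0.175]
contact_force: [1.0, -0.2, 0.1]
opening: 0.0002
```

```bash
python3 - <<'E'
from h import *
s2()
E
```

```text
t 17.0 TCP mach mm [70.7  2.5] z 203.1 F [ 1.  -0.2  0.1] yaw rel 0.007 tilt [0.018 0.007] op 0.0002
rel axle x,z: 70.7 31.1
```

{"api": "servo_tool", "payload": {
  "commands": [0,0,0.015,-0.1,0.7,0,0,0,0,0,0,0.7,0,0,0,0,0,0,0.6,0,0,0,0,0,0,0,0,0]
}}

```text
t: 17.4
tool_pos: [0.7266, 0.1901, 0.1873]
tool_rot: [-1.557, 0.147, -0.173]
contact_force: [-0.3, -0.2, 0.1]
opening: 0.0
```

```bash
python3 - <<'E'
from h import *
s2()
t=grab("scene","s18");crop(t,250,120,370,240,5,"pics/s18d.png")
t=grab("top","t18");crop(t,245,85,345,225,4.2,"pics/t18d.png")
E
```

```text
t 17.4 TCP mach mm [74.6  2.7] z 187.3 F [-0.3 -0.2  0.1] yaw rel 0.006 tilt [0.016 0.009] op 0.0
rel axle x,z: 74.6 15.3
```

View pics/s18d.png

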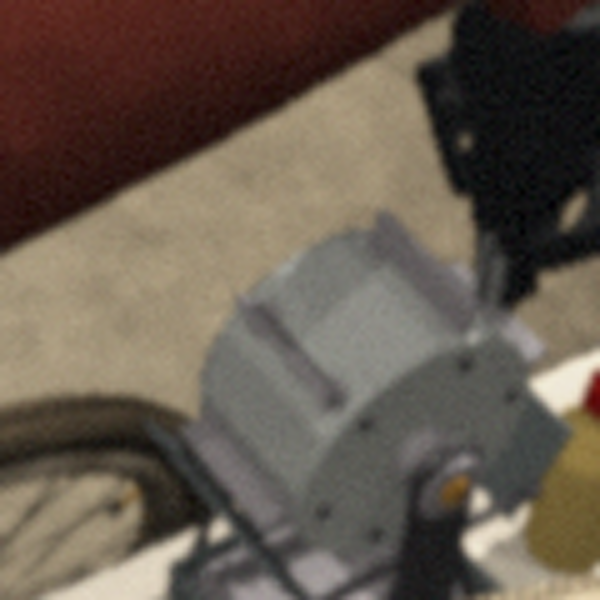

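View pics/t18d.png

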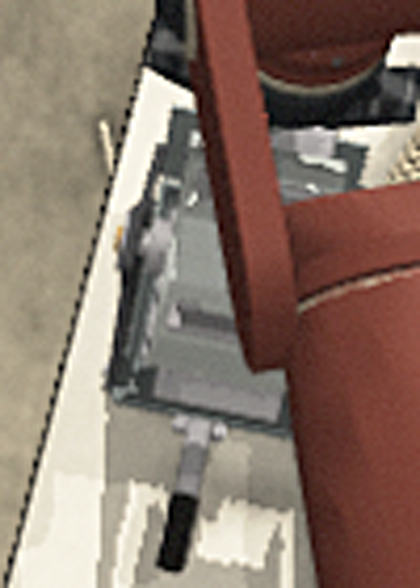

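{"api": "servo_tool", "payload": {
  "commands": [0,0,0,0.3,-2,0,0,0,0,0,0,-3,0,0,0,0,0,0,-3,0,0,0,0,0,-2,-1,0,0,0,0,0,-2,0,0,0,0,0,0,-2,0,0,0,0,0,0,-1,0,0,0,0,0,0,0,0,0,0]
}}

```text
t: 18.3
tool_pos: [0.6503, 0.2046, 0.2694]
tool_rot: [-1.561, 0.166, -0.151]
contact_force: [0.3, 0.4, -0.3]
opening: -0.0002
```

```bash
python3 - <<'E'
from h import *
s2()
t=grab("scene","s19");crop(t,250,120,370,240,5,"pics/s19d.png")
E
```

```text
t 18.3 TCP mach mm [-3.  1.] z 269.4 F [ 0.3  0.4 -0.3] yaw rel 0.008 tilt [-0.01   0.003] op -0.0002
rel axle x,z: -3.0 97.4
```

View pics/s19d.png

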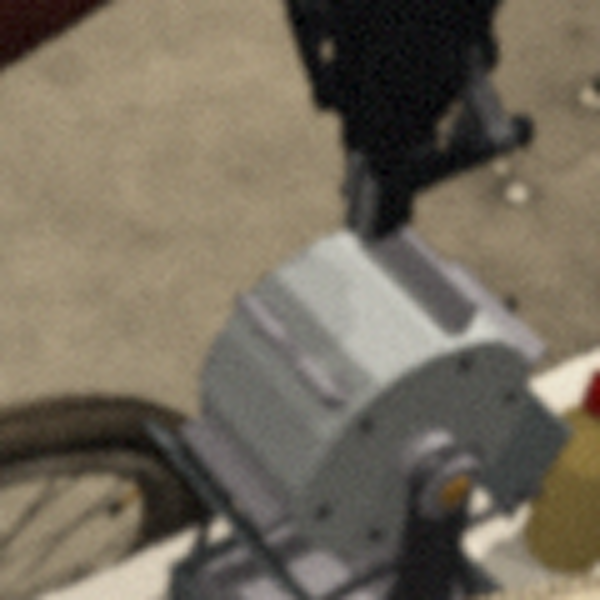

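{"api": "servo_tool", "payload": {
  "commands": [0,0,-0.01,0,1.5,0,0,0,0,0,0,1.3,0,0,0,0,0,0,0,0,0]
}}

```text
t: 18.65
tool_pos: [0.6518, 0.2039, 0.2388]
tool_rot: [-1.563, 0.16, -0.159]
contact_force: [-0.6, -0.1, -0.5]
opening: -0.0004
```

```bash
python3 - <<'E'
from h import *
s2()
E
```

```text
t 18.65 TCP mach mm [-1.4  0.6] z 238.8 F [-0.6 -0.1 -0.5] yaw rel 0.007 tilt [-0.001  0.002] op -0.0004
rel axle x,z: -1.4 66.8
```

Now push bar B, first to about (30, 63).

{"api": "servo_tool", "payload": {
  "commands": [0,0,0,0.8,0.2,0,0,0,0,0,0.8,0,0,0,0,0,0,0.8,0,0,0,0,0,0,0,0,0,0]
}}

```text
t: 19.05
tool_pos: [0.6764, 0.1987, 0.2349]
tool_rot: [-1.563, 0.166, -0.153]
contact_force: [0.0, -0.2, -0.1]
opening: -0.0003
```

```bash
python3 - <<'E'
from h import *
s2()
t=grab("scene","s20");crop(t,250,120,370,240,5,"pics/s20d.png")
E
```

```text
t 19.05 TCP mach mm [23.8  0.6] z 234.9 F [ 0.  -0.2 -0.1] yaw rel 0.007 tilt [-0.008  0.001] op -0.0003
rel axle x,z: 23.8 62.9
```

View pics/s20d.png

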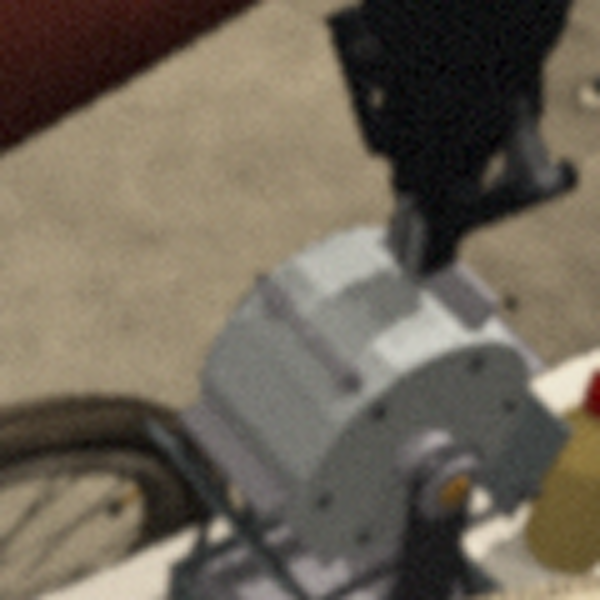

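{"api": "servo_tool", "payload": {
  "commands": [0,0,0,0.8,-0.1,0,0,0,0,0,0.6,0.2,0,0,0,0,0,0.4,0.5,0,0,0,0,0,0,0,0,0]
}}

```text
t: 19.5
tool_pos: [0.6976, 0.1946, 0.2328]
tool_rot: [-1.562, 0.16, -0.16]
contact_force: [-0.2, 0.0, 0.1]
opening: 0.0
```

```bash
python3 - <<'E'
from h import *
s2()
E
```

```text
t 19.5 TCP mach mm [45.4  1.1] z 232.8 F [-0.2  0.   0.1] yaw rel 0.007 tilt [-0.     0.003] op 0.0
rel axle x,z: 45.4 60.8
```

{"api": "servo_tool", "payload": {
  "commands": [0,0,0,0.1,0.6,0,0,0,0,0,0.2,0.6,0,0,0,0,0,0.4,0.6,0,0,0,0,0,0,0,0,0]
}}

```text
t: 19.9
tool_pos: [0.7101, 0.1921, 0.2218]
tool_rot: [-1.561, 0.147, -0.174]
contact_force: [0.5, 0.0, -0.1]
opening: -0.0001
```

```bash
python3 - <<'E'
from h import *
s2()
t=grab("scene","s21");crop(t,240,120,370,290,3.5,"pics/s21d.png")
E
```

```text
t 19.9 TCP mach mm [58.1  1.3] z 221.8 F [ 0.5  0.  -0.1] yaw rel 0.006 tilt [0.017 0.006] op -0.0001
rel axle x,z: 58.1 49.8
```

View pics/s21d.png

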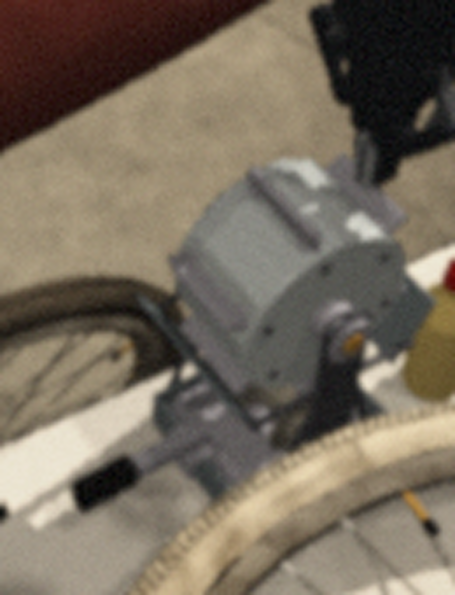

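{"api": "servo_tool", "payload": {
  "commands": [0,0,0.015,0,0.5,0,0,0,0,0,0.1,0.4,0,0,0,0,0,0,0,0,0]
}}

```text
t: 20.25
tool_pos: [0.7139, 0.1915, 0.2164]
tool_rot: [-1.559, 0.152, -0.169]
contact_force: [0.9, -0.2, -0.3]
opening: -0.0
```

```bash
python3 - <<'E'
from h import *
s2()
E
```

```text
t 20.25 TCP mach mm [61.9  1.5] z 216.4 F [ 0.9 -0.2 -0.3] yaw rel 0.005 tilt [0.01  0.007] op -0.0
rel axle x,z: 61.9 44.4
```

{"api": "servo_tool", "payload": {
  "commands": [0,0,0,0,0.4,0,0,0,0,0,0,0,0,0,0,0,0,0,-2,0,0,0,0,0,0,-3,0,0,0,0,0,0,-3,0,0,0,0,0,0,-3,0,0,0,0,0,-3,-1,0,0,0,0,0,-4,0,0,0,0,0,0,-4,0,0,0,0,0,0,-4,0,0,0,0,0,0,-4,0,0,0,0,0,0,-4,0,0,0,0,0,0,-4,0,0,0,0,0,0,0,0,0,0]
}}

```text
t: 21.65
tool_pos: [0.4335, 0.2478, 0.3395]
tool_rot: [-1.558, 0.16, -0.158]
contact_force: [0.9, 0.0, 0.0]
opening: -0.0001
```

```bash
python3 - <<'E'
from h import *
s2()
t=grab("scene","s22");crop(t,240,140,370,290,4,"pics/s22d.png")
t=grab("top","t22");crop(t,245,85,345,225,4.2,"pics/t22d.png")
E
```

```text
t 21.65 TCP mach mm [-224.   -2.] z 339.5 F [0.9 0.  0. ] yaw rel 0.007 tilt [-0.002  0.007] op -0.0001
rel axle x,z: -224.0 167.5
```

View pics/s22d.png

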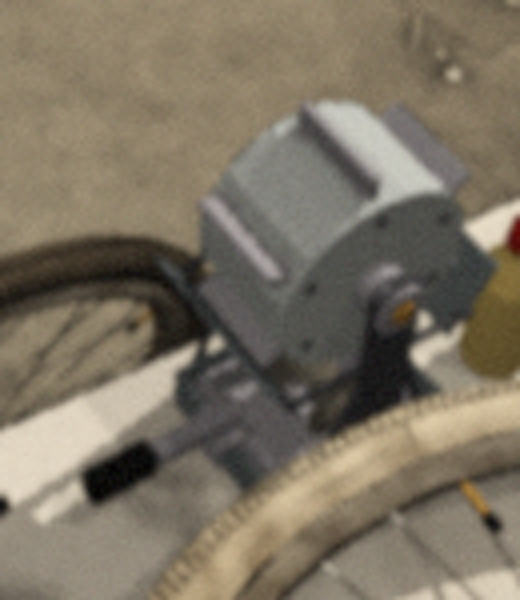

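View pics/t22d.png

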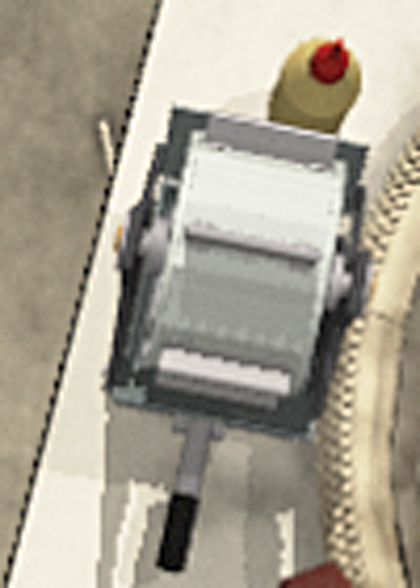

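```bash
python3 - <<'E'
from h import *
d=load("t22");P,Q=cloud(d)
q=Q[100:190,270:335].reshape(-1,3);r=np.hypot(q[:,0],q[:,2]-.172);a=np.degrees(np.arctan2(q[:,0],q[:,2]-.172))
m=(abs(q[:,1])<.03)&(r>.066)&(r<.078)&(abs(a)<95)
print(np.histogram(a[m],bins=range(-96,97,8)))
for lo,hi in [(-30,30),(-90,-40),(40,90)]:
    k=m&(a>lo)&(a<hi);print(k.sum(),np.median(a[k]),np.median(r[k]))
for n,g in [("s22",(240,140,4))]:
    s=load(n);P,Q=cloud(s)
    im=s["frame"]
    for uv in [(290,370),(300,365),(320,395),(330,405),(345,390),(310,375),(325,410),(270,430),(240,400),(300,420)]:
        u,v=int(240+uv[0]/4),int(140+uv[1]/4);print(uv,(Q[v,u]*1000).round(0))
crop(s,285,215,345,265,12,"pics/s22e.png")
E
```

```text
(array([  0,   0,   0,   1, 126,   0,   0,   0,   0,   0,   0, 105,   9,
         0,   0,   0,   0,   0,  85,  63,   0,   0,   0,   0]), array([-96, -88, -80, -72, -64, -56, -48, -40, -32, -24, -16,  -8,   0,
         8,  16,  24,  32,  40,  48,  56,  64,  72,  80,  88,  96]))
114 -2.5424968814945608 0.0735739976085491
127 -58.83107304289108 0.07054965129774393
148 55.737818358682674 0.07149731164807675
(290, 370) [-2. 14. 34.]
(300, 365) [ 1.  7. 44.]
(320, 395) [-40. -60. 126.]
(330, 405) [ -1. -25.  42.]
(345, 390) [ 10. -24.  50.]
(310, 375) [ 4.  2. 39.]
(325, 410) [ -4. -25.  40.]
(270, 430) [-25.  -1.   6.]
(240, 400) [-28.  24.   7.]
(300, 420) [-6. -7.  7.]
```

View pics/s22e.png

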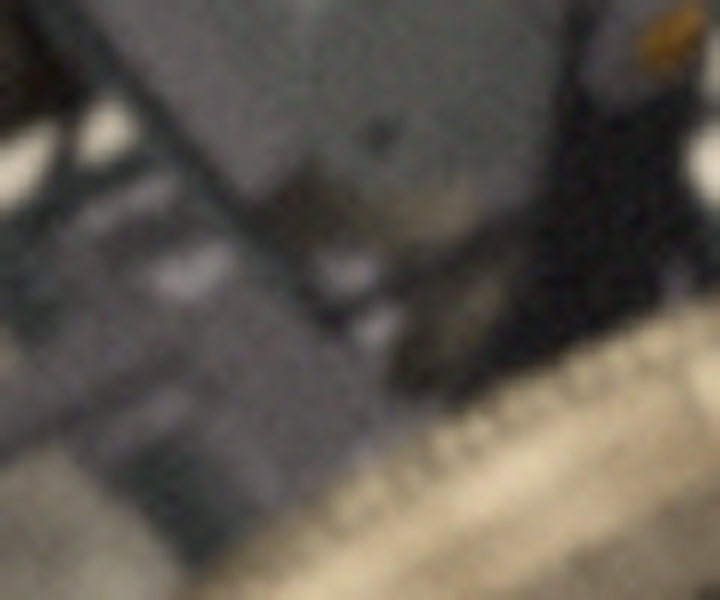

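```bash
python3 - <<'E'
from h import *
d=load("t22");f=lambda a,b:(245+a/4.2,85+b/4.2)
for uv in [(184,494),(171,569)]:
    w=pt(d,f(*uv),.053);print(uv,(M2@(w[:2]-C0)*1000).round(1))
P,Q=cloud(d)
for uv in [(180,515),(173,555),(190,470),(197,435)]:
    u,v=np.round(f(*uv)).astype(int);print(uv,(np.median(Q[v:v+2,u-1:u+2].reshape(-1,3),axis=0)*1000).round(0))
s=load("s22");P,Q=cloud(s)
q=Q[215:265,285:345].reshape(-1,3);m=(q[:,2]>.02)&(q[:,2]<.075)&(abs(q[:,0])<.045)&(abs(q[:,1])<.036);q=q[m]*1000
print(len(q),q.min(0),q.max(0),np.median(q,0))
h=q[q[:,2]>40];print(len(h),h.min(0),h.max(0))
E
```

```text
(184, 494) [-110.     1.7]
(171, 569) [-151.9    0.3]
(180, 515) [-124.    1.   55.]
(173, 555) [-145.    1.   52.]
(190, 470) [-97.   1.  50.]
(197, 435) [-78.   1.  49.]
179 [-43.30617715 -32.53168662  20.03053378] [18.5666047  35.99708722 55.79664202] [-1.80518621 -6.955061   40.1564026 ]
92 [-13.69407955 -30.92768398  40.04822588] [18.5666047  17.90245124 55.79664202]
```

View pics/t22.png

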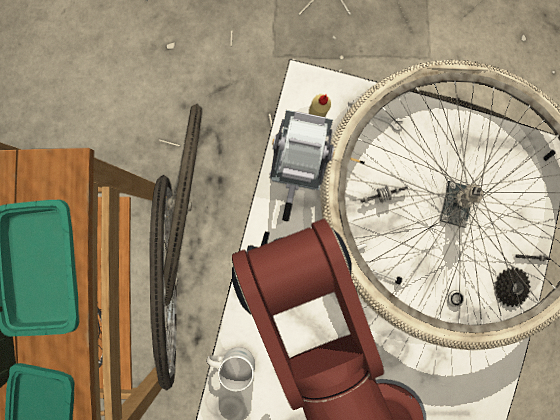

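```bash
python3 - <<'E'
from station import ticket
print(ticket.finish_job())
E
```

```text
the job is handed in; nothing more can be done
None
```

The drum is emptied and the job is handed in at about 22 s of the 66 s allowed; `finish_job` gives no verdict. I hung the basket in the drip box with its lip over the front rim and let go. I then turned the drum with closed fingers, pushing two of its bars in turn, until the port faced down and the hub shell dropped into the basket.

**Last checks from the camera images:**
- **Drum:** about 177.5° from port-up, so 2–3° off straight down (limit 20°). I compared pictures only before the arm's last move away, so the drum being at rest is assumed.
- **Basket:** still hung level, about -3 mm lengthwise and +1 mm sideways of centred. The handle positions before and after turning the drum agreed to within the depth noise. One point on the sleeve read 3 mm lower than before.
- **Hub shell:** inside the tray in the scene view, with its surfaces 34–56 mm above the table. Its far end was partly hidden, so its exact centre is an estimate.
- **Bystanders:** the oil bottle looks unmoved. The tyre lever and brake caliper were untouched in the earlier pictures, but the arm covers most of that area in the last one.
- **Arm:** standing clear of everything with the fingers shut. No large contact force appeared at any reading.

**What disagreed:**
- A projection of the machine model into the scene camera was off by about 5 mm, so I took all placements from the top camera.
- The first push on a bar rode up too high, so I backed off and redid it lower.

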